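Draw the canister out of the drying block with the pull hook

ROBOT

A 7-joint arm with a two-finger parallel gripper is mounted at the origin on a cart in front of the work surface, level with it; the furniture and walls round the work are solid. World frame = base frame: x ahead of the robot, y to its left, z up, the work surface at z = 0. Lengths are in m, angles in rad, forces in N, time in s.
With the tool pointing down it reaches from about 0.35 to 0.9 m from the base axis. Payload 7.2 kg.
Tool frame: the origin (TCP) lies between the finger pads; the fingertips stand 22 mm ahead of it and the grasp point (between the pads) lies 3 mm ahead of it; x points along the fingers, y is the direction in which the jaws open and shut, and the axes are right-handed (so a half turn about x gives the same grasp; the last joint's range is limited). The gripper opens to 88 mm and grips with 3 to 60 N. Pads are 20 mm wide; open, the fingers measure 115 mm over their backs; the gripper's body (75 mm by 178 mm) begins 61 mm behind the grasp point.
Start: joints at [1.056, 0.411, -0.013, 1.596, 0.006, 1.134, -0.082], TCP at [0.27, -0.564, 0.245] pointing down, gripper open.
Joint ranges: [-2.95, 2.95], [-0.29, 1.99], [-1.47, 1.44], [0.14, 2.54], [-1.03, 4.17], [0.13, 1.85], [-2.86, 2.86]. Speed limits (rad/s): [2.39, 2.39, 3.01, 3.01, 3.14, 3.14, 3.14].

INTERFACE

Orientations are given as a unit quaternion [w, x, y, z].
In Python, from bench import ctrl gives the robot as it stands.
- The arm moves only by the tool move_arm, never from a script. Its argument "commands" is text: rows parted by semicolons, each of 7 numbers parted by spaces: the turn, a rotation vector about the tool's x, y, z in degrees, then the shift along the tool's x, y, z in cm, then the opening in per cent of the stroke, from 0 (shut) to 100 (fully open). In form: rx ry rz dx dy dz gripper; .... A call has 1 to 5 rows; each row shifts and turns the commanded pose from where the row before left it, along the tool's axes as they then stand; what a row does not reach is not made up. A row lasts 1/8 s, in which the tool goes at most 62.5 mm and 10.7 degrees, less where a joint would pass 70% of its speed; a pose out of reach is approached as far as the arm can. A call with a gripper value outside its range is refused whole. The fingers move at their own pace and stop on an object; "grip_force" is the grip in N (left out, the last holds). Time passes only in rows, so rows that do not move let the fingers close. It gives the time, the measured TCP pose, the force and the opening at its end, in the units of the state.
- ctrl.observe(): the state, without advancing time (a new reading comes with each control period).
- ctrl.snapshot(name): name is "scene" or "top" or "wrist"; returns a dict with "image" (384x512x3 uint8, blue, green, red), "intrinsics" (3x3 intrinsics, pixels), "D" ([k1, k2, p1, p2, k3] as OpenCV has them; the pictures are not rectified), "T" (4x4, takes a point from camera to world coordinates); the wrist camera has in their place "tool_from_camera" (4x4, takes a point from camera to tool coordinates, whose origin is the TCP and whose axes are the tool frame's). Camera axes: x right, y down, z forward; pixel columns grow to the right and rows downward; lengths in m; the calibration is good to about 2 mm. A picture is of the moment at which its call begins: read the wrist's pose just before it. There is no depth.
- ctrl.job_done(): hands the job in, once; it reports no verdict.
The state is a dict: "t": time; "q": joint angles; "joint_vel": joint speeds; "tau": joint torques, N m; "eef_pos": TCP position; "tcp_rot": TCP orientation; "ft_force": force on the tool from outside, world axes, zero at the start; "moment": the same for the moment, N m; "finger_gap": finger opening in m.
Only numpy, scipy, OpenCV 4.12 (cv2) and the standard library are available. Lean on these libraries where they do the work, as an engineer would, in place of code of your own. Each camera call takes 0.05 s, during which the arm holds its last target.

TASK

The steel canister with the wire eye is down in one of the two deep square bores of the drying block. Take the pull hook from its stand, catch the eye with it and draw the canister out, never touching the canister with the fingers, set it down gently, upright and well inside the flat tray, then hang the hook back in its stand. Leave the plain blank in its bore, and do not knock the beaker or the sample pot.

Things in the scene. Friction and masses are not known exactly. Their poses are not given: they have to be found in the camera images.
- block: Fixed aluminium drying block, 96 (x) x 176 (y) x 120 mm high, with two square blind bores, 54 x 54 mm, centred at y = +42 and y = -42 mm on its top, floors 6 mm above the worktop. Origin: centre of its underside; y along the row of bores.
- canister: Loose square steel canister in one of the bores: 48 x 48 mm, 36 high, 0.25 kg. On top a swivel disc, 34 mm wide, top at 40 mm, carries the eye: an upright arch of 4 mm wire over the centre, 23 mm wide outside, top at 66 mm; opening 15 mm wide, from 40 to 62 mm up. The disc is stiff to turn (0.15 N m); which way the arch faces is random, not given by this pose. Origin: centre of underside, z up.
- blank: Loose plain square steel blank standing in the other bore, 48 x 48 mm, 36 mm high, flat on top, no eye. Origin: centre of the underside.
- hook: Pull hook, upright in its stand, 0.14 kg. Origin: on the shaft's axis under the flange. Above: flange 48 (x) x 38 x 5 mm, black handle 26 (x) x 16 (y) mm, from 5 to 53 mm. Below: 6 mm round shaft; at its foot a nose 8 mm wide points to +x, underside 91, top side 86 mm below origin, with an upturned lip: outer side 14 mm from the shaft's axis, top 78.5 mm below origin, 6 mm gap to the shaft.
- stand: Fixed dark steel stand for the hook: foot 90 x 86 mm, top plate 66 (x) x 70 (y) mm with a slot 40 (x) x 22 (y) mm through its middle, through which shaft and nose hang while the flange lies on the plate. Origin: centre of the underside.
- stand_seat (a point): Centre of the slot on the top face of the stand's plate, 104 mm above the worktop: the hook's origin is here when it hangs in the stand.
- tray: Fixed flat steel tray, 120 x 120 mm with a rim 12 mm high and 4 mm thick; its floor is 4 mm above the worktop. Origin: centre of the underside.
- beaker: Loose clear beaker, 54 mm wide, 70 mm high, a bystander. Origin: centre of the underside.
- pot: Loose white sample pot with screw cap, 53 mm wide, 61 mm high, a bystander. Origin: centre of the underside.
Things that resemble listed ones, but are neither listed nor needed, are in the scene too. Leave any blue or red look-alike of the canister alone.

How it is judged:
On the way, in this order (a step that is already met when the one before it is completed fails the run):
1. the canister hangs on the hook, clear above the block (z of canister in the frame of block above 0.121 m and contact force between hook and canister above 0.5 N), for 0.2 s.
2. the canister stands upright in the tray (horizontal distance between canister and tray below 0.03 m and height (world z) of canister below 0.009 m and angle between canister's own z axis and vertical below 0.1 rad), for 0.2 s.
At the end, for the whole second after the job is handed in: The canister stands upright (within 0.1 rad) and at rest on the tray's floor, its centre within 30 mm of the tray's centre; the hook hangs upright in its stand, flange on the plate (within 5 mm in height, 15 mm sideways), at rest; the blank is still at the bottom of its bore (all of step 2 and linear speed of each of canister, hook below 0.02 m/s and horizontal distance between hook and stand_seat below 0.015 m and height (world z) of hook between 0.099 and 0.109 m and angle between hook's own z axis and vertical below 0.1 rad and height (world z) of blank below 0.012 m and distance of blank from where it was at the start of the episode below 0.015 m); the robot touches nothing.
It fails at once if the fingers touch the canister or its eye (contact force between the fingers and canister above 0.3 N).
It fails at once if the canister is dropped or flung (faster than 0.7 m/s) (linear speed of canister above 0.7 m/s).
It fails at once if the blank is lifted out of its bore (height (world z) of blank above 0.06 m).
It fails at once if the beaker or the pot is knocked (moved 30 mm or tipped) (distance of any of beaker, pot from where it was at the start of the episode above 0.03 m or angle between any of beaker, pot's own z axis and vertical above 0.5 rad).
It also fails if it takes over 72 s, if anything falls off the work surface, if the arm or the gripper's body presses on something with over 40 N, if the wrist force passes 120 N, or if a joint passes its speed limit or range.

## Working session

There is one attempt and no reset: what is moved stays moved. The work goes in short steps, Python scripts to look and compute and a tool call to move; the robot and the scene stay as the last step left them, time stands still between calls to the robot, and variables do not carry over. Pictures are saved under pics/ and viewed, and the job is handed in when it is done.

Besides the shell and the picture viewer there is one more tool, called after "Call:" by a JSON object that holds its "api" and its "payload", one argument or row to a line. move_arm: Moves the arm, as the interface text tells. Its arguments: {"type":"object","properties":{"commands":{"type":"string"},"grip_force":{"type":"number"}},"required":["commands"]}

```bash
ls; mkdir -p pics
cat > h.py <<'E'
import numpy as np, cv2, json
from scipy.spatial.transform import Rotation as R
from bench import ctrl
def toolT(s):
    T=np.eye(4); q=s["tcp_rot"]; T[:3,:3]=R.from_quat([q[1],q[2],q[3],q[0]]).as_matrix(); T[:3,3]=s["eef_pos"]; return T
def snap(n,fn=None):
    s=ctrl.observe(); d=ctrl.snapshot(n)
    T=d["T"] if "T" in d else toolT(s)@np.array(d["tool_from_camera"])
    d["W"]=np.array(T)
    if fn: cv2.imwrite("pics/"+fn,d["image"]); np.savez("pics/"+fn[:-4]+".npz",K=d["intrinsics"],D=d["D"],W=d["W"],im=d["image"])
    return d
def load(fn):
    z=np.load("pics/"+fn+".npz"); return dict(intrinsics=z["K"],D=z["D"],W=z["W"],image=z["im"])
def ray(d,uv):
    p=cv2.undistortPoints(np.array([[uv]],float),np.array(d["intrinsics"]),np.array(d["D"]))[0,0]
    v=d["W"][:3,:3]@np.array([p[0],p[1],1.]); return d["W"][:3,3],v/np.linalg.norm(v)
def onz(d,uv,z):
    o,v=ray(d,uv); return o+v*(z-o[2])/v[2]
def proj(d,P):
    Wi=np.linalg.inv(d["W"]); r,_=cv2.Rodrigues(Wi[:3,:3])
    return cv2.projectPoints(np.array(P,float).reshape(-1,1,3),r,Wi[:3,3],np.array(d["intrinsics"]),np.array(d["D"]))[0][:,0]
def tri(dp):
    A=np.zeros((3,3));b=np.zeros(3)
    for d,uv in dp:
        o,v=ray(d,uv); M=np.eye(3)-np.outer(v,v); A+=M;b+=M@o
    return np.linalg.solve(A,b)
E
python3 - <<'E'
from h import *
s=ctrl.observe(); print(s); 
for n in ("scene","top","wrist"):
    d=snap(n,n+"0.png"); print(n,np.round(d["W"],3).tolist(),np.array(d["intrinsics"]).tolist(),d["D"])
d=load("scene0")["image"];e=load("top0")["image"]
cv2.imwrite("pics/s0b.png",cv2.resize(d,(768,576)));cv2.imwrite("pics/t0b.png",cv2.resize(e,(768,576)))
E
```

```text
pics
{'t': 0.0, 'q': array([ 1.05579409,  0.41188095, -0.01270576,  1.59704787,  0.0055871 ,
        1.13432472, -0.08220477]), 'joint_vel': array([-0.0002607 ,  0.00207071,  0.00046381, -0.0008725 , -0.00061738,
        0.00117351, -0.00072065]), 'tau': array([-1.55902594e-04, -5.87946653e+01,  6.41727056e-01, -2.91070032e+01,
       -5.36508090e-02,  1.82967220e-02,  1.33973126e-04]), 'eef_pos': array([ 0.26980649, -0.56322679,  0.24381934]), 'tcp_rot': array([-0.15610983, -0.68937019, -0.15721152,  0.68969776]), 'ft_force': array([-1.21177951,  0.24336591, -0.04567211]), 'moment': array([-0.0278286 , -0.01212743,  0.01115082]), 'finger_gap': 0.08774364151723964}
scene [[0.999, -0.04, 0.029, 0.513], [-0.049, -0.78, 0.624, -0.686], [-0.002, -0.625, -0.781, 0.963], [0.0, 0.0, 0.0, 1.0]] [[406.0114848190014, 0.0, 254.16032190847721], [0.0, 406.0114848190014, 189.0402473590542], [0.0, 0.0, 1.0]] [-0.04436942  0.          0.          0.          0.        ]
top [[0.01, -0.998, 0.056, 0.482], [-1.0, -0.01, 0.012, 0.007], [-0.011, -0.056, -0.998, 1.244], [0.0, 0.0, 0.0, 1.0]] [[453.00172465210136, 0.0, 260.77350784316934], [0.0, 453.00172465210136, 191.226322790708], [0.0, 0.0, 1.0]] [-0.12196716  0.          0.          0.          0.        ]
wrist [[0.431, -0.864, -0.26, 0.341], [-0.902, -0.414, -0.122, -0.529], [-0.002, 0.288, -0.958, 0.385], [0.0, 0.0, 0.0, 1.0]] [[323.50665344121734, 0.0, 256.40838164457284], [0.0, 323.50665344121734, 192.23787833017795], [0.0, 0.0, 1.0]] [-0.00491885  0.          0.          0.          0.        ]
```

View pics/s0b.png

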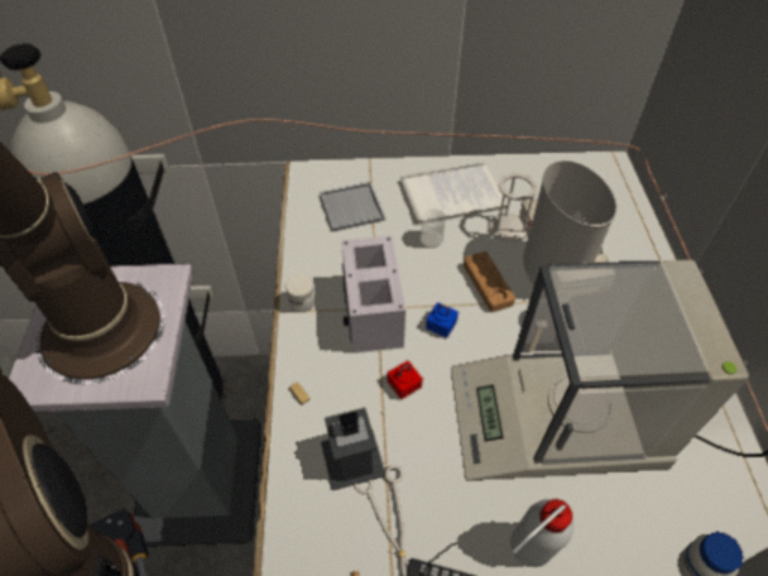

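View pics/t0b.png

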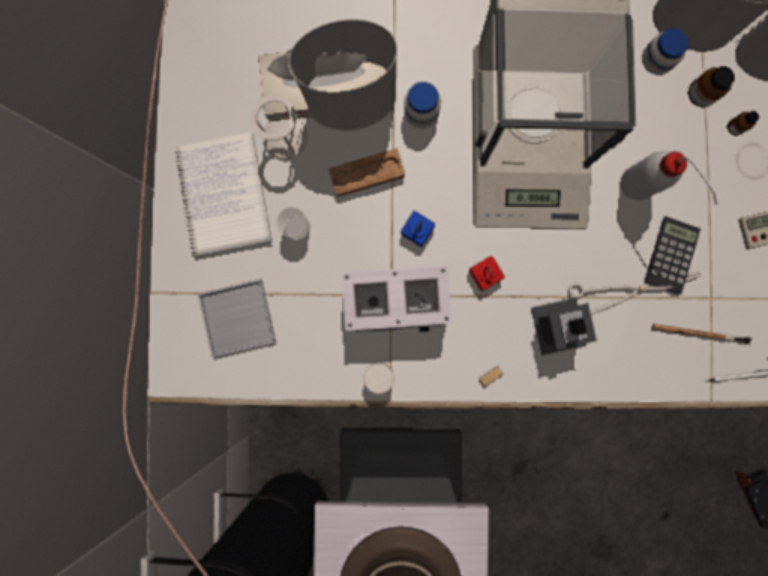

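View pics/wrist0.png

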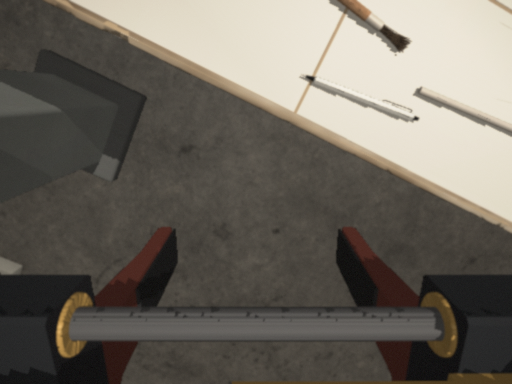

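Top view (768-wide): block at (397,298), bores at (372,298) and (422,296), stand and hook at (563,326), tray at (237,318), pot at (378,380), beaker at (293,225). The blue (418,230) and red (487,274) cubes are decoys. Next I'll enlarge the bores and the stand.

Run:
```python
from h import *
t=load("top0")["image"]; s=load("scene0")["image"]
a=cv2.resize(t[170:230,220:310],(780,520),interpolation=cv2.INTER_CUBIC); cv2.imwrite("pics/c1.png",a)
b=cv2.resize(t[190:245,340:410],(760,597),interpolation=cv2.INTER_CUBIC); cv2.imwrite("pics/c2.png",b)
c=cv2.resize(s[150:240,220:290],(466,600),interpolation=cv2.INTER_CUBIC); cv2.imwrite("pics/c3.png",c)
```

```text
(no output)
```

View pics/c1.png

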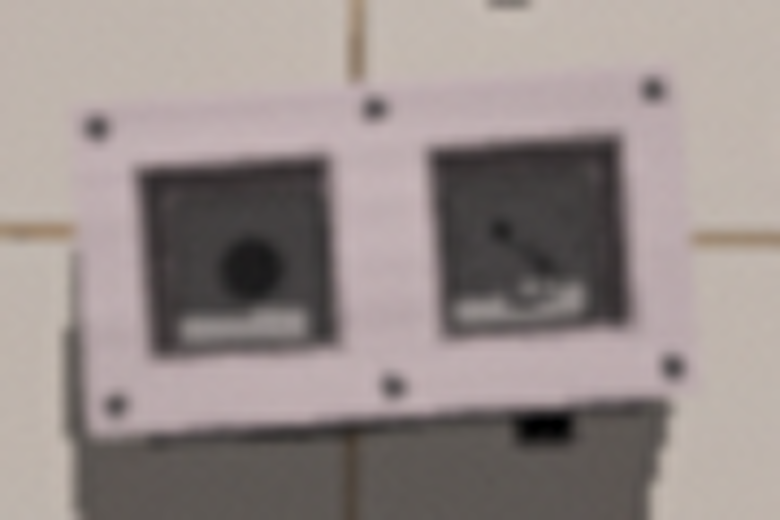

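View pics/c2.png

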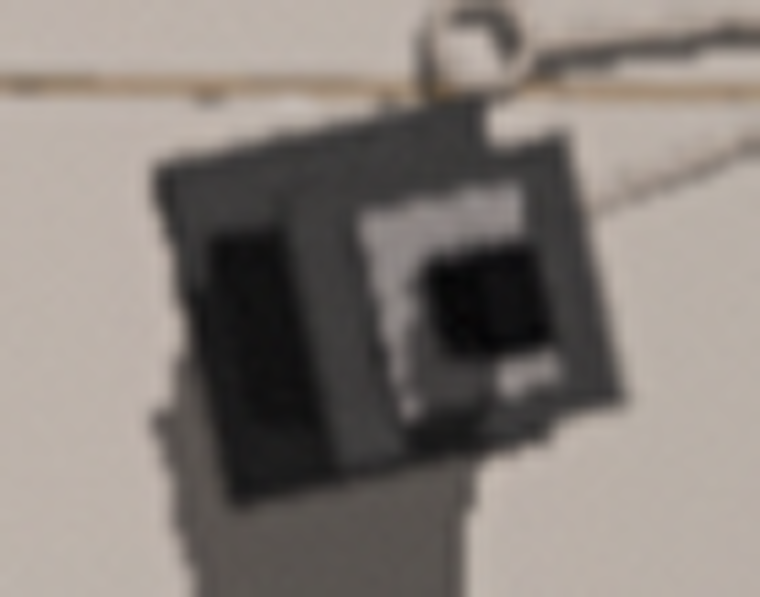

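View pics/c3.png

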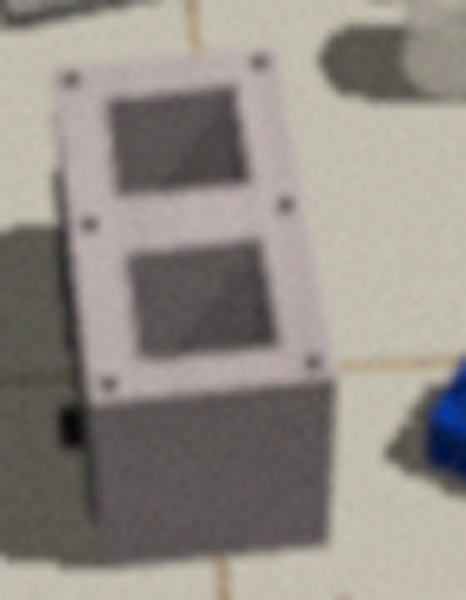

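Run:
```python
from h import *
d=load("top0"); 
f=lambda u,v,z:print((u,v),np.round(onz(d,(u/1.5,v/1.5),z),3))
# block corners from c1
def c1(u,v): return (220+u/780*90, 170+v/520*60)
for p in [(75,108),(680,68),(690,390),(90,437)]: print("block",np.round(onz(d,c1(*p),.12),3))
for p in [(138,165),(328,157),(338,343),(153,356),(430,150),(620,136),(632,325),(445,336)]: print("bore",np.round(onz(d,c1(*p),.12),4))
for p in [(500,230),(545,268)]: print("eye",np.round(onz(d,c1(*p),.07),4))
def c2(u,v): return (340+u/760*70,190+v/597*55)
for p in [(430,258),(535,245),(552,345),(450,358)]: print("handle",np.round(onz(d,c2(*p),.157),3))
for p in [(160,165),(565,130),(625,400),(240,505)]: print("foot/plate",np.round(onz(d,c2(*p),.0),3))
for p in [(200,293),(263,281),(275,345),(214,357)]: f(*p,.012)
f(378,378,.06);f(294,222,.07)
f(418,230,.03); f(487,274,.03)
```

```text
block [0.566 0.1   0.12 ]
block [ 0.579 -0.073  0.12 ]
block [ 0.487 -0.077  0.12 ]
block [0.472 0.095 0.12 ]
bore [0.5496 0.082  0.12  ]
bore [0.5524 0.0275 0.12  ]
bore [0.4991 0.0241 0.12  ]
bore [0.4949 0.077  0.12  ]
bore [ 0.5547 -0.0017  0.12  ]
bore [ 0.5593 -0.0562  0.12  ]
bore [ 0.5051 -0.06    0.12  ]
bore [ 0.5015 -0.0065  0.12  ]
eye [ 0.5342 -0.0233  0.07  ]
eye [ 0.5229 -0.0368  0.07  ]
handle [ 0.491 -0.267  0.157]
handle [ 0.494 -0.291  0.157]
handle [ 0.472 -0.295  0.157]
handle [ 0.469 -0.272  0.157]
foot/plate [ 0.515 -0.238  0.   ]
foot/plate [ 0.525 -0.342  0.   ]
foot/plate [ 0.457 -0.357  0.   ]
foot/plate [ 0.429 -0.258  0.   ]
(200, 293) [0.536 0.373 0.012]
(263, 281) [0.559 0.256 0.012]
(275, 345) [0.443 0.232 0.012]
(214, 357) [0.419 0.344 0.012]
(378, 378) [0.389 0.042 0.06 ]
(294, 222) [0.659 0.192 0.07 ]
(418, 230) [ 0.653 -0.026  0.03 ]
(487, 274) [ 0.574 -0.15   0.03 ]
```

```bash
cat >> h.py <<'E'
def plan(pos,yaw=None,dirx=None):
    """target TCP pos; yaw = world angle of tool z axis (tool down). prints tool-frame delta"""
    s=ctrl.observe(); T=toolT(s); Rm=T[:3,:3]
    if yaw is None: Rt=Rm
    else:
        x=np.array([0,0,-1.]); z=np.array([np.cos(yaw),np.sin(yaw),0]); Rt=np.stack([x,np.cross(z,x),z],1)
    rv=R.from_matrix(Rm.T@Rt).as_rotvec(degrees=True); dp=Rm.T@(np.array(pos)-T[:3,3])
    print("rv deg",np.round(rv,2),"dp cm(tool before turn)",np.round(dp*100,3),"after turn",np.round(Rt.T@(np.array(pos)-T[:3,3])*100,3))
def st():
    s=ctrl.observe(); T=toolT(s)
    print("t",round(s["t"],2),"pos",np.round(s["eef_pos"],4),"x",np.round(T[:3,0],3),"yawz",round(float(np.degrees(np.arctan2(T[1,2],T[0,2]))),2),"F",np.round(s["ft_force"],2),"gap",round(s["finger_gap"],4),"q",np.round(s["q"],2)); return s
E
python3 - <<'E'
from h import *
st(); plan((.48,-.285,.36)); plan((.48,-.285,.36),0)
E
```

```text
t 0.15 pos [ 0.2698 -0.5634  0.244 ] x [-0.001  0.001 -1.   ] yawz -154.4 F [ 0.2  -0.06  0.  ] gap 0.0872 q [ 1.06  0.41 -0.01  1.6   0.01  1.13 -0.08]
rv deg [0. 0. 0.] dp cm(tool before turn) [-11.582 -16.038 -30.98 ] after turn [-11.582 -16.038 -30.98 ]
rv deg [-1.544e+02 -9.000e-02  3.000e-02] dp cm(tool before turn) [-11.582 -16.038 -30.98 ] after turn [-11.598  27.838  21.016]
```

Call:
{"api": "move_arm", "payload": {
  "commands": "0 0 0 -2.4 -2.2 -4.4 100;0 0 0 -2.3 -2.3 -4.4 100;0 0 0 -2.3 -2.3 -4.4 100;0 0 0 -2.3 -2.3 -4.4 100;0 0 0 -2.3 -2.3 -4.4 100"
}}

```text
t: 0.78
eef_pos: [0.4198, -0.3643, 0.3613]
tcp_rot: [-0.157, -0.689, -0.157, 0.69]
ft_force: [1.1, -1.5, 0.0]
finger_gap: 0.0879
```

Call:
{"api": "move_arm", "payload": {
  "commands": "0 0 0 0 -2.3 -4.5 100;0 0 0 0 -2.3 -4.5 100;0 0 0 0 0 0 100;0 0 0 0 0 0 100"
}}

```text
t: 1.27
eef_pos: [0.48, -0.2859, 0.3604]
tcp_rot: [-0.157, -0.689, -0.157, 0.69]
ft_force: [-0.9, 0.0, -0.7]
finger_gap: 0.0876
```

Run:
```python
from h import *
st(); d=snap("wrist","w1.png"); cv2.imwrite("pics/w1b.png",cv2.resize(d["image"],(768,576),interpolation=cv2.INTER_CUBIC))
```

```text
t 1.27 pos [ 0.48   -0.2859  0.3604] x [-0.001 -0.    -1.   ] yawz -154.41 F [-0.92  0.   -0.72] gap 0.0876 q [ 0.6   0.23 -0.18  1.58  0.04  1.34 -0.71]
```

View pics/w1b.png

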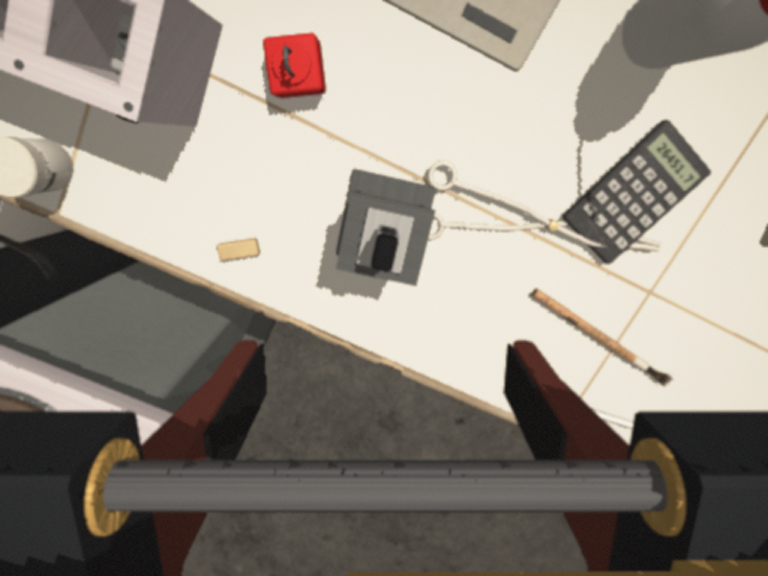

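Wrist view 1 (768-wide): stand at (387,228) with the hook's black handle at (383,248). The wire eye shows in the near bore at (123,45), and the red decoy is at (294,65).

Run:
```python
from h import *
d=load("w1"); a=cv2.resize(d["image"][105:200,205:300],(600,600),interpolation=cv2.INTER_CUBIC); cv2.imwrite("pics/c4.png",a)
```

```text
(no output)
```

View pics/c4.png

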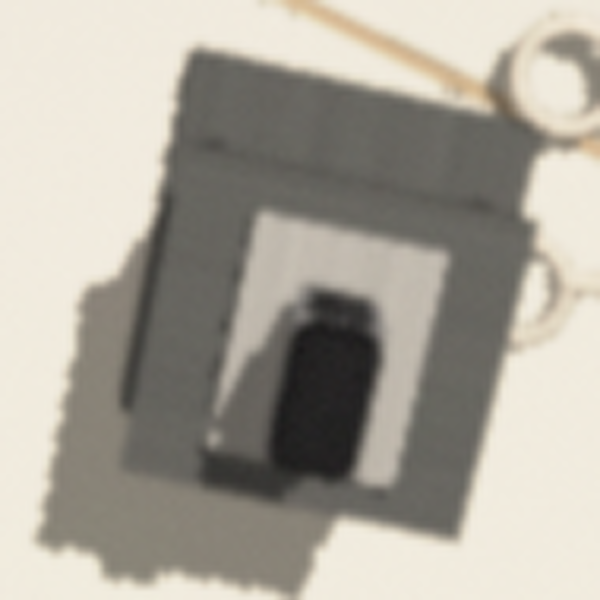

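Run:
```python
from h import *
d=load("w1")
c=lambda u,v:(205+(u+.5)/600*95-.5,105+(v+.5)/600*95-.5)
F=np.array([onz(d,c(*p),.109) for p in [(258,210),(448,252),(402,490)]])
print(F.round(4)); ctr=(F[0]+F[2])/2; print("ctr",ctr, "len",np.linalg.norm(F[1]-F[2]),np.linalg.norm(F[0]-F[1]))
v=F[1]-F[2];w=F[0]-F[1];print("yaw x",np.degrees(np.arctan2(v[1],v[0])),np.degrees(np.arctan2(w[1],w[0])))
# handle top z=.157
H=[onz(d,c(*p),.157)for p in [(295,318),(380,330),(357,480),(272,470)]]; print(np.mean(H,0),np.round(H,4))
# plate corners z .104
P=[onz(d,c(*p),.104)for p in [(535,222),(460,540),(122,470),(195,150)]]; print(np.mean(P,0),np.round(P,4))
# eye in bore
q=load("w1")["image"]; cv2.imwrite("pics/c5.png",cv2.resize(q[0:90,0:150],(800,480),interpolation=cv2.INTER_CUBIC))
s=load("scene0")["image"]; cv2.imwrite("pics/c6.png",cv2.resize(s[260:335,200:275],(600,600),interpolation=cv2.INTER_CUBIC))
```

```text
[[ 0.5007 -0.2609  0.109 ]
 [ 0.5092 -0.2972  0.109 ]
 [ 0.463  -0.31    0.109 ]]
ctr [ 0.48185299 -0.28546151  0.109     ] len 0.04800163312651642 0.037266985820687576
yaw x 15.539411111986448 103.12286515875353
[ 0.48246227 -0.28405583  0.157     ] [[ 0.4931 -0.2732  0.157 ]
 [ 0.4975 -0.2871  0.157 ]
 [ 0.472  -0.295   0.157 ]
 [ 0.4673 -0.2809  0.157 ]]
[ 0.48130574 -0.28497996  0.104     ] [[ 0.5211 -0.3104  0.104 ]
 [ 0.4575 -0.326   0.104 ]
 [ 0.4413 -0.2583  0.104 ]
 [ 0.5053 -0.2453  0.104 ]]
```

View pics/c5.png

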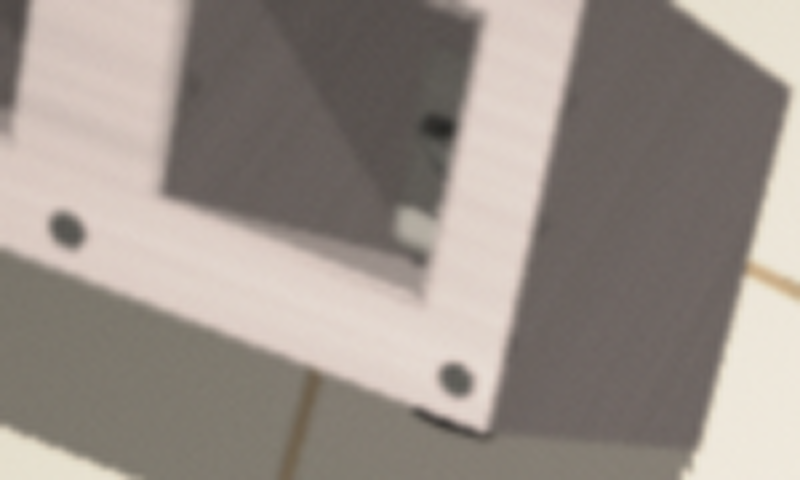

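View pics/c6.png

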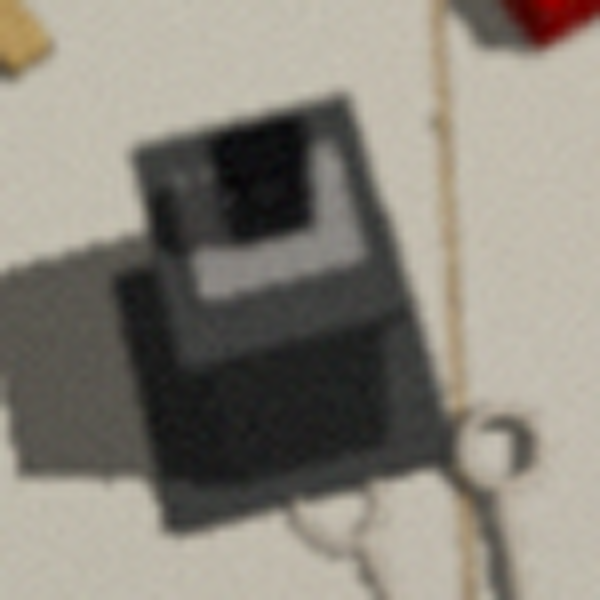

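Call:
{"api": "move_arm", "payload": {
  "commands": "0 0 0 0 -5.2 -1.9 100;0 0 0 0 -5.2 -1.9 100;0 0 0 0 -5.2 -1.9 100;0 0 0 0 -5.2 -2 100;0 0 0 0 0 0 100"
}}

```text
t: 1.95
eef_pos: [0.4596, -0.0619, 0.3612]
tcp_rot: [0.158, 0.69, 0.158, -0.689]
ft_force: [1.2, 0.8, 1.0]
finger_gap: 0.0878
```

Call:
{"api": "move_arm", "payload": {
  "commands": "0 0 0 0 0 0 100"
}}

```text
t: 2.08
eef_pos: [0.4599, -0.0664, 0.3607]
tcp_rot: [0.156, 0.69, 0.156, -0.69]
ft_force: [0.5, -1.5, 0.7]
finger_gap: 0.0884
```

Run:
```python
from h import *
st(); d=snap("wrist","w2.png"); cv2.imwrite("pics/w2b.png",cv2.resize(d["image"],(768,576),interpolation=cv2.INTER_CUBIC))
P=proj(d,[(0.53,-0.032,.12)])[0]; print(P); u,v=int(P[0]),int(P[1]); np.save("pics/w2o.npy",[max(u-45,0),max(v-45,0)])
cv2.imwrite("pics/c7.png",cv2.resize(d["image"][max(v-45,0):v+45,max(u-45,0):u+45],(600,600),interpolation=cv2.INTER_CUBIC))
```

```text
t 2.08 pos [ 0.4599 -0.0664  0.3607] x [ 0.    -0.001 -1.   ] yawz -154.53 F [ 0.54 -1.46  0.73] gap 0.0884 q [ 0.37  0.07 -0.35  1.77  0.02  1.31 -1.11]
[255.73959185  96.00636719]
```

View pics/w2b.png

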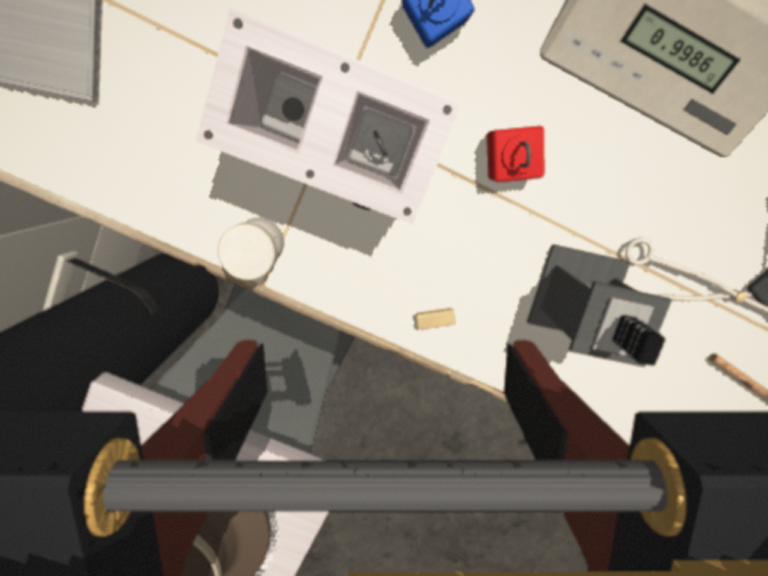

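View pics/c7.png

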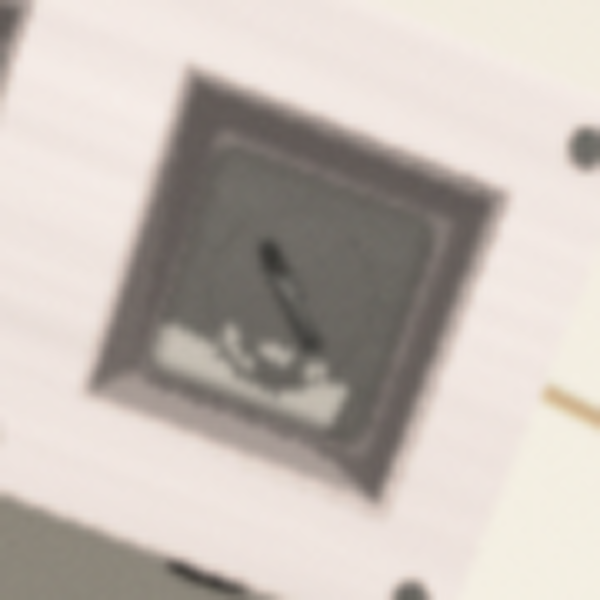

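Wrist view 2 confirms it. The near bore (768-view (383,143)) holds the canister, with its wire arch across the disc. The far bore at (277,100) holds the flat blank with a painted dot. The red cube (517,153) and blue cube (437,15) are loose decoys.

Run:
```python
from h import *
d=load("w2"); o=np.load("pics/w2o.npy")
c=lambda u,v:(o[0]+(u+.5)/600*90-.5,o[1]+(v+.5)/600*90-.5)
B=np.array([onz(d,c(*p),.12) for p in [(190,68),(508,192),(380,508),(90,390)]]);print("bore",B.round(4),B.mean(0), [np.linalg.norm(B[i]-B[i-1]).round(4) for i in range(4)])
C=np.array([onz(d,c(*p),.042) for p in [(218,132),(445,213)]]);print("can",C.round(4),np.linalg.norm(C[0]-C[1]))
v=C[0]-C[1]; yaw=np.arctan2(-v[0],v[1]); print("can yaw",np.degrees(yaw))
m=(C[0]+C[1])/2-0.024*np.array([np.cos(yaw),np.sin(yaw),0]); print("can ctr est",m)
for z in (.06,.066,.072):
  A=np.array([onz(d,c(*p),z) for p in [(265,240),(313,348)]]);v=A[1]-A[0];print("arch",z,A.round(4),A.mean(0).round(4),np.linalg.norm(v).round(4),np.degrees(np.arctan2(v[1],v[0])))
# block dots
D=d["image"]
for p in [(585,147),(410,592)]: print(onz(d,c(*p),.12).round(4))
for p in [(237,22),(345,67),(447,109),(208,134),(310,173),(407,211)]: print(onz(d,((p[0]+.5)/1.5-.5,(p[1]+.5)/1.5-.5),.12).round(4))
g=lambda u,v,z:onz(d,((u+.5)/1.5-.5,(v+.5)/1.5-.5),z).round(4)
print("handle",d["W"][:3,3])
```

```text
bore [[ 0.5552  0.0014  0.12  ]
 [ 0.5605 -0.0546  0.12  ]
 [ 0.5044 -0.0581  0.12  ]
 [ 0.501  -0.0044  0.12  ]] [ 0.5302844  -0.02891012  0.12      ] [np.float64(0.0545), np.float64(0.0563), np.float64(0.0561), np.float64(0.0538)]
can [[ 0.5517 -0.0017  0.042 ]
 [ 0.5574 -0.0495  0.042 ]] 0.048195444912904374
can yaw 6.820324921620083
can ctr est [ 0.53071939 -0.02844999  0.042     ]
arch 0.06 [[ 0.5369 -0.0194  0.06  ]
 [ 0.5225 -0.0366  0.06  ]] [ 0.5297 -0.028   0.06  ] 0.0224 -129.84425458739983
arch 0.066 [[ 0.5368 -0.0196  0.066 ]
 [ 0.5227 -0.0365  0.066 ]] [ 0.5297 -0.028   0.066 ] 0.022 -129.84425458739975
arch 0.072 [[ 0.5367 -0.0197  0.072 ]
 [ 0.5228 -0.0364  0.072 ]] [ 0.5297 -0.0281  0.072 ] 0.0217 -129.84425458739983
[ 0.5723 -0.063   0.12  ]
[ 0.4936 -0.0692  0.12  ]
[0.5604 0.0972 0.12  ]
[0.5664 0.0163 0.12  ]
[ 0.5727 -0.0634  0.12  ]
[0.4801 0.0904 0.12  ]
[0.4866 0.0101 0.12  ]
[ 0.4925 -0.0699  0.12  ]
handle [ 0.53114725 -0.03224354  0.50165244]
```

Call:
{"api": "move_arm", "payload": {
  "commands": "-10 0 0 0 0 0 100;-10 0 0 0 0 0 100;-10 0 0 0 0 0 100;-10 0 0 0 0 0 100;-10 0 0 0 0 0 100"
}}

```text
t: 2.75
eef_pos: [0.46, -0.0668, 0.3604]
tcp_rot: [-0.434, -0.558, -0.434, 0.558]
ft_force: [0.2, -0.3, 0.0]
finger_gap: 0.0877
```

Call:
{"api": "move_arm", "payload": {
  "commands": "-10 0 0 0 0 0 100;-10 0 0 0 0 0 100;-10 0 0 0 0 0 100;-10 0 0 0 0 0 100;-10 0 0 0 0 0 100"
}}

```text
t: 3.38
eef_pos: [0.46, -0.0668, 0.3604]
tcp_rot: [0.629, 0.322, 0.629, -0.323]
ft_force: [0.6, -0.8, -0.6]
finger_gap: 0.0879
```

Call:
{"api": "move_arm", "payload": {
  "commands": "-10 0 0 0 0 0 100;-10 0 0 0 0 0 100;-10 0 0 0 0 0 100;-10 0 0 0 0 0 100;-10 0 0 0 0 0 100"
}}

```text
t: 4.0
eef_pos: [0.46, -0.0668, 0.3604]
tcp_rot: [0.706, 0.026, 0.707, -0.026]
ft_force: [-0.5, -0.3, -0.2]
finger_gap: 0.0877
```

Call:
{"api": "move_arm", "payload": {
  "commands": "-10 0 0 0 0 0 100;-9 0 0 0 0 0 100;0 0 0 0 0 0 100"
}}

```text
t: 4.38
eef_pos: [0.46, -0.0665, 0.3604]
tcp_rot: [0.701, -0.088, 0.702, 0.088]
ft_force: [-1.1, -0.9, -0.4]
finger_gap: 0.0878
```

Run:
```python
from h import *
st(); plan((.482,-.285,.25),np.radians(14.5))
```

```text
t 4.38 pos [ 0.46   -0.0665  0.3604] x [-0.  0. -1.] yawz 14.35 F [-1.08 -0.87 -0.37] gap 0.0878 q [ 0.5   0.08 -0.48  1.76  0.04  1.31  1.82]
rv deg [-0.15 -0.02 -0.01] dp cm(tool before turn) [ 11.038 -21.718  -3.285] after turn [ 11.04  -21.708  -3.345]
```

Call:
{"api": "move_arm", "payload": {
  "commands": "0 0 0 0 -5.4 -0.8 100;0 0 0 0 -5.4 -0.8 100;0 0 0 0 -5.4 -0.8 100;0 0 0 5 -5.5 -0.9 100;0 0 0 5 0 0 100"
}}

```text
t: 5.0
eef_pos: [0.4811, -0.2795, 0.2676]
tcp_rot: [0.702, -0.086, 0.702, 0.085]
ft_force: [-0.2, 1.0, -1.0]
finger_gap: 0.0877
```

Call:
{"api": "move_arm", "payload": {
  "commands": "0 0 0 0 0 0 100;0 0 0 0 0 0 100"
}}

```text
t: 5.25
eef_pos: [0.4826, -0.2739, 0.2706]
tcp_rot: [0.702, -0.09, 0.701, 0.089]
ft_force: [-0.5, -0.4, 0.8]
finger_gap: 0.0878
```

Run:
```python
from h import *
st(); d=snap("wrist","w3.png"); cv2.imwrite("pics/w3b.png",cv2.resize(d["image"],(768,576),interpolation=cv2.INTER_CUBIC)); print(proj(d,[(.482,-.285,.157)])*1.5)
```

```text
t 5.25 pos [ 0.4826 -0.2739  0.2706] x [ 0.001 -0.001 -1.   ] yawz 14.51 F [-0.53 -0.44  0.84] gap 0.0878 q [ 0.69  0.29 -0.33  1.72  0.1   1.15  2.16]
[[365.14558767 286.9895439 ]]
```

View pics/w3b.png

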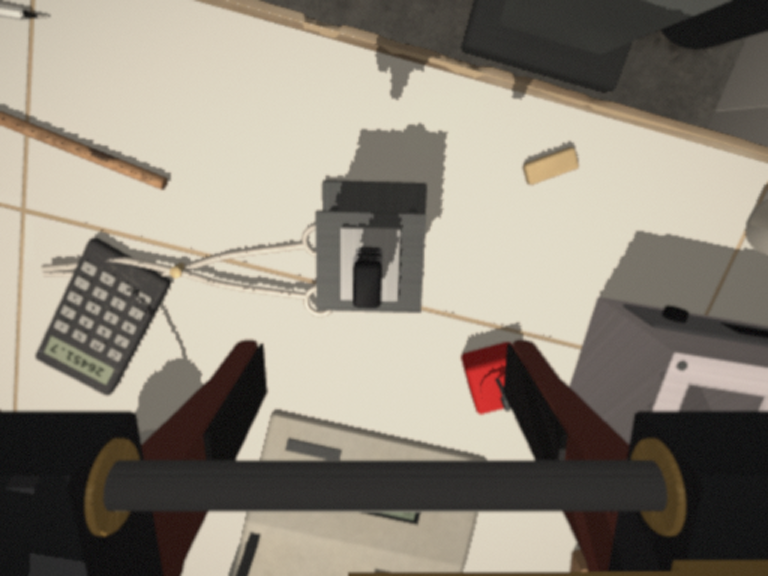

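Handle top at about (367,283) against a predicted (365,287), and the yaw is aligned. I'll descend in two stages.

Run:
```python
from h import *
plan((.482,-.285,.135),np.radians(14.5))
d=load("w3")
a=d["image"][115:215,200:295]; cv2.imwrite("pics/c8.png",cv2.resize(a,(570,600),interpolation=cv2.INTER_CUBIC))
```

```text
rv deg [0.06 0.13 0.12] dp cm(tool before turn) [13.625 -1.031 -0.415] after turn [13.623 -1.059 -0.382]
```

View pics/c8.png

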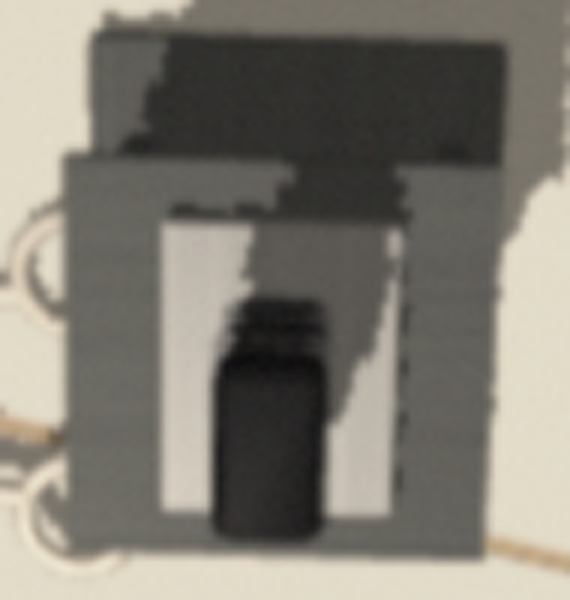

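Run:
```python
from h import *
d=load("w3"); c=lambda u,v:(200+(u+.5)/6-.5,115+(v+.5)/6-.5)
F=np.array([onz(d,c(*p),.109) for p in [(162,220),(405,222),(392,518),(160,513)]]);print(F.round(4),F.mean(0))
H=np.array([onz(d,c(*p),.157) for p in [(215,352),(326,352),(322,538),(212,534)]]);print(H.round(4),H.mean(0)); v=H[3]-H[0];print(np.degrees(np.arctan2(v[1],v[0])));v=H[2]-H[1];print(np.degrees(np.arctan2(v[1],v[0])))
```

```text
[[ 0.4622 -0.3081  0.109 ]
 [ 0.453  -0.2711  0.109 ]
 [ 0.5007 -0.2605  0.109 ]
 [ 0.5094 -0.2976  0.109 ]] [ 0.48130427 -0.28432755  0.109     ]
[[ 0.4688 -0.2949  0.157 ]
 [ 0.4651 -0.2804  0.157 ]
 [ 0.4909 -0.2744  0.157 ]
 [ 0.4941 -0.2893  0.157 ]] [ 0.47971158 -0.28476771  0.157     ]
12.46289949837203
13.130884361228729
```

Call:
{"api": "move_arm", "payload": {
  "commands": "1.2 0 0 3.5 -1.0 -0.4 100;0 0 0 3.5 0 0 100;0 0 0 3 0 0 100;0 0 0 0 0 0 100;0 0 0 0 0 0 100"
}}

```text
t: 5.92
eef_pos: [0.482, -0.2847, 0.1713]
tcp_rot: [0.703, -0.083, 0.701, 0.082]
ft_force: [0.2, 0.3, -0.1]
finger_gap: 0.088
```

Run:
```python
from h import *
st();plan((.4815,-.2848,.135),np.radians(13.3))
```

```text
t 5.92 pos [ 0.482  -0.2847  0.1713] x [ 0.003 -0.002 -1.   ] yawz 13.4 F [ 0.24  0.25 -0.08] gap 0.088 q [ 0.69  0.4  -0.31  1.83  0.15  0.94  2.12]
rv deg [0.1  0.14 0.13] dp cm(tool before turn) [ 3.627  0.01  -0.056] after turn [ 3.627e+00  2.000e-03 -4.800e-02]
```

Call:
{"api": "move_arm", "payload": {
  "commands": "0 0 0 1.8 0 0 100;0 0 0 1.8 0 0 100;0 0 0 0 0 0 10;0 0 0 0 0 0 10;0 0 0 0 0 0 0",
  "grip_force": 40
}}

```text
t: 6.55
eef_pos: [0.4809, -0.2845, 0.1333]
tcp_rot: [0.702, -0.083, 0.702, 0.082]
ft_force: [0.1, -0.4, -0.2]
finger_gap: 0.0614
```

Call:
{"api": "move_arm", "payload": {
  "commands": "0 0 0 0 0 0 0;0 0 0 0 0 0 0"
}}

```text
t: 6.8
eef_pos: [0.4807, -0.2845, 0.1332]
tcp_rot: [0.702, -0.083, 0.702, 0.082]
ft_force: [-0.4, 0.5, 0.5]
finger_gap: 0.041
```

Run:
```python
from h import *
st()
```

```text
t 6.8 pos [ 0.4807 -0.2845  0.1332] x [ 0. -0. -1.] yawz 13.4 F [-0.37  0.5   0.46] gap 0.041 q [ 0.68  0.44 -0.3   1.86  0.17  0.86  2.1 ]
```

Call:
{"api": "move_arm", "payload": {
  "commands": "0 0 0 0 0 0 0;0 0 0 0 0 0 0;0 0 0 0 0 0 0;0 0 0 0 0 0 0;0 0 0 0 0 0 0"
}}

```text
t: 7.42
eef_pos: [0.4806, -0.2844, 0.1329]
tcp_rot: [0.702, -0.083, 0.702, 0.082]
ft_force: [-0.3, -0.7, 0.7]
finger_gap: 0.0154
```

Run:
```python
from h import *
st()
```

```text
t 7.42 pos [ 0.4806 -0.2844  0.1329] x [ 0. -0. -1.] yawz 13.4 F [-0.25 -0.66  0.74] gap 0.0154 q [ 0.68  0.44 -0.3   1.86  0.17  0.86  2.1 ]
```

Call:
{"api": "move_arm", "payload": {
  "commands": "0 0 0 -2 0 0 0;0 0 0 -3 0 0 0;0 0 0 -4 0 0 0;0 0 0 -4 0 0 0;0 0 0 -4 0 0 0"
}}

```text
t: 8.05
eef_pos: [0.4803, -0.2842, 0.304]
tcp_rot: [0.702, -0.082, 0.702, 0.083]
ft_force: [0.6, 0.2, -1.4]
finger_gap: 0.016
```

Call:
{"api": "move_arm", "payload": {
  "commands": "0 0 0 0 0 0 0;0 0 0 0 0 0 0"
}}

```text
t: 8.3
eef_pos: [0.4801, -0.2842, 0.3019]
tcp_rot: [0.702, -0.082, 0.703, 0.083]
ft_force: [-0.5, 1.1, -1.7]
finger_gap: 0.016
```

Run:
```python
from h import *
st(); d=snap("scene","s1.png"); w=snap("wrist","w4.png")
cv2.imwrite("pics/w4b.png",cv2.resize(w["image"],(768,576)))
p=ctrl.observe()["eef_pos"]; P=proj(d,[p])[0].astype(int);print(P, proj(d,[p-[0,0,.12]]))
cv2.imwrite("pics/c9.png",cv2.resize(d["image"][P[1]-10:P[1]+90,P[0]-50:P[0]+50],(600,600),interpolation=cv2.INTER_CUBIC))
```

```text
t 8.3 pos [ 0.4801 -0.2842  0.3019] x [-0.001  0.001 -1.   ] yawz 13.4 F [-0.51  1.1  -1.68] gap 0.016 q [ 0.71  0.27 -0.32  1.67  0.09  1.22  2.17]
[226 242] [[230.01671759 272.36734235]]
```

View pics/c9.png

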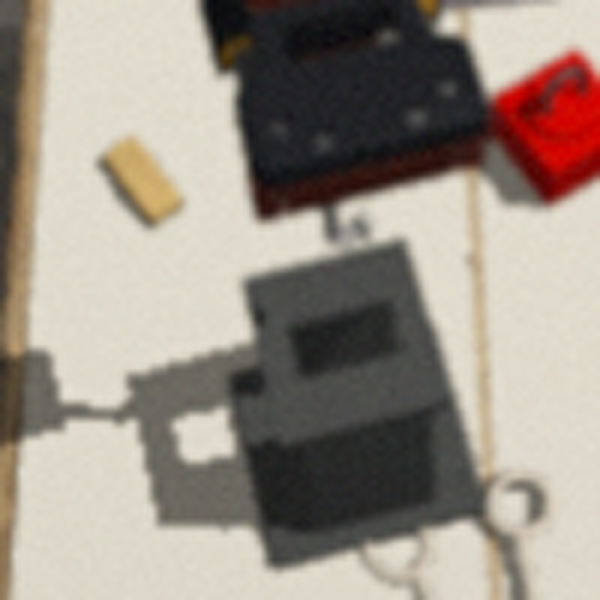

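View pics/w4b.png

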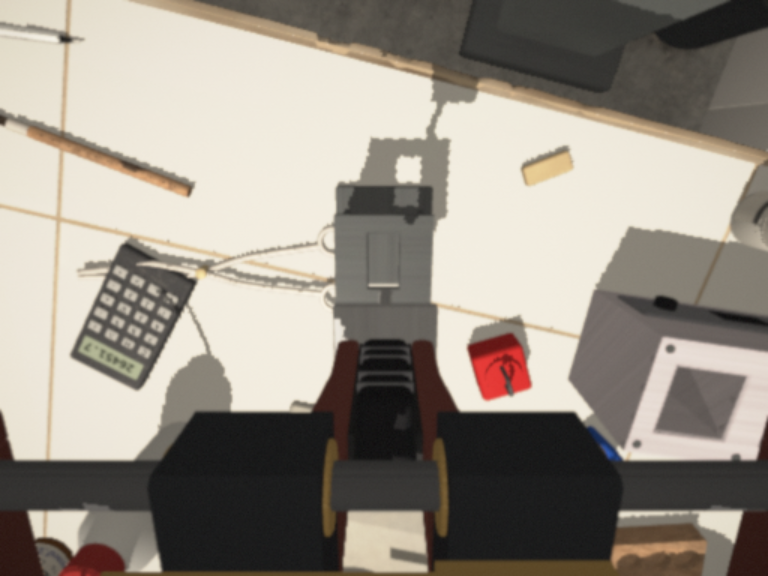

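Scene crop: the hook is held, and its upturned nose points toward +x (crop (355,228)), which is the tool's +z. Next I'll turn it so the nose is normal to the arch (yaw about -39.8°), still above everything.

Call:
{"api": "move_arm", "payload": {
  "commands": "9 0 0 0 0 0 0;9 0 0 0 0 0 0;9 0 0 0 0 0 0;9 0 0 0 0 0 0;9 0 0 0 0 0 0"
}}

```text
t: 9.02
eef_pos: [0.4801, -0.2841, 0.3014]
tcp_rot: [0.679, 0.194, 0.681, -0.194]
ft_force: [-0.6, -1.0, -1.6]
finger_gap: 0.0155
```

Call:
{"api": "move_arm", "payload": {
  "commands": "8.2 0 0 0 0 0 0;0 0 0 0 0 0 0"
}}

```text
t: 9.28
eef_pos: [0.4802, -0.2841, 0.3017]
tcp_rot: [0.664, 0.24, 0.666, -0.24]
ft_force: [0.2, 0.7, -1.9]
finger_gap: 0.0158
```

Run:
```python
from h import *
st();plan((.5128,-.0141,.285),np.radians(-39.8))
```

```text
t 9.28 pos [ 0.4802 -0.2841  0.3017] x [-0.002  0.001 -1.   ] yawz -39.73 F [ 0.18  0.69 -1.87] gap 0.0158 q [ 0.59  0.26 -0.18  1.67  0.05  1.21  1.28]
rv deg [ 0.07 -0.12  0.03] dp cm(tool before turn) [  1.685  22.848 -14.754] after turn [  1.667  22.83  -14.784]
```

Call:
{"api": "move_arm", "payload": {
  "commands": "0 0 0 0 3.8 -2.4 0;0 0 0 0 3.8 -2.5 0;0 0 0 0 3.8 -2.5 0;0 0 0 0 3.8 -2.5 0;0 0 0 0 3.8 -2.4 0"
}}

```text
t: 9.9
eef_pos: [0.5075, -0.0582, 0.3024]
tcp_rot: [0.665, 0.239, 0.666, -0.239]
ft_force: [-0.3, 0.1, -1.3]
finger_gap: 0.0159
```

Call:
{"api": "move_arm", "payload": {
  "commands": "0 0 0 1.7 3.8 -2.4 0;0 0 0 0 0 0 0;0 0 0 0 0 0 0;0 0 0 0 0 0 0"
}}

```text
t: 10.4
eef_pos: [0.5136, -0.0165, 0.2859]
tcp_rot: [0.665, 0.241, 0.665, -0.241]
ft_force: [0.5, -0.5, -1.3]
finger_gap: 0.0159
```

Run:
```python
from h import *
st();plan((.5128,-.0141,.25),np.radians(-39.8))
w=snap("wrist","w5.png"); cv2.imwrite("pics/w5b.png",cv2.resize(w["image"],(768,576)))
d=snap("scene","s2.png"); p=ctrl.observe()["eef_pos"]; P=proj(d,[p])[0].astype(int);print(P)
cv2.imwrite("pics/c10.png",cv2.resize(d["image"][P[1]-10:P[1]+70,P[0]-40:P[0]+40],(600,600),interpolation=cv2.INTER_CUBIC)); np.save("pics/s2o.npy",P-[40,10])
```

```text
t 10.4 pos [ 0.5136 -0.0165  0.2859] x [-0. -0. -1.] yawz -39.85 F [ 0.46 -0.47 -1.27] gap 0.0159 q [ 0.24  0.21 -0.36  1.79  0.08  1.16  0.74]
rv deg [-0.05  0.02  0.02] dp cm(tool before turn) [ 3.593  0.135 -0.221] after turn [ 3.593  0.134 -0.22 ]
[240 146]
```

View pics/c10.png

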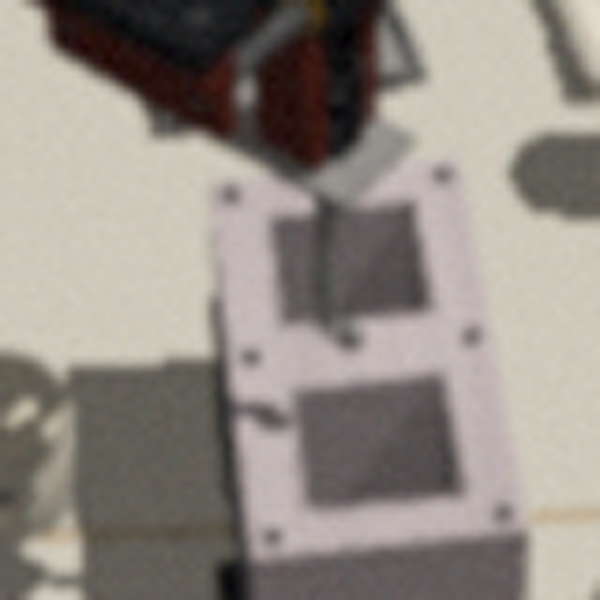

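View pics/w5b.png

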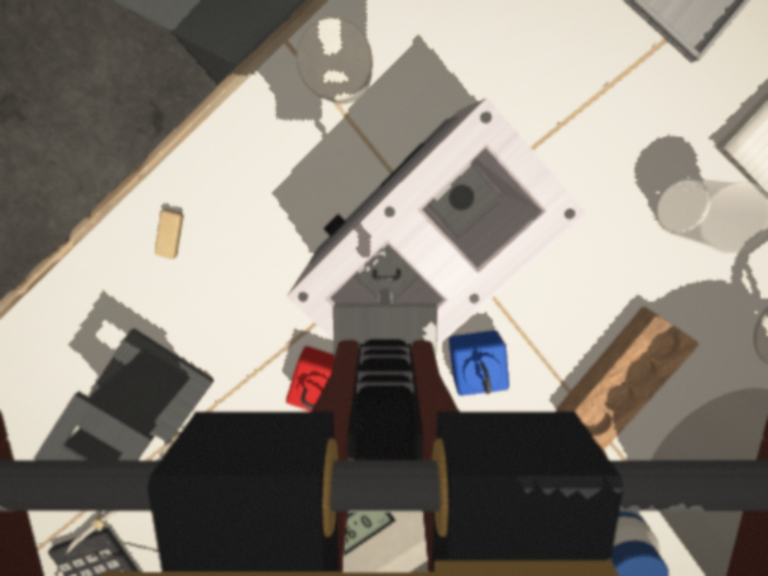

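Run:
```python
from h import *
d=load("w5"); cv2.imwrite("pics/c11.png",cv2.resize(d["image"][155:225,215:300],(728,600),interpolation=cv2.INTER_CUBIC))
```

```text
(no output)
```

View pics/c11.png

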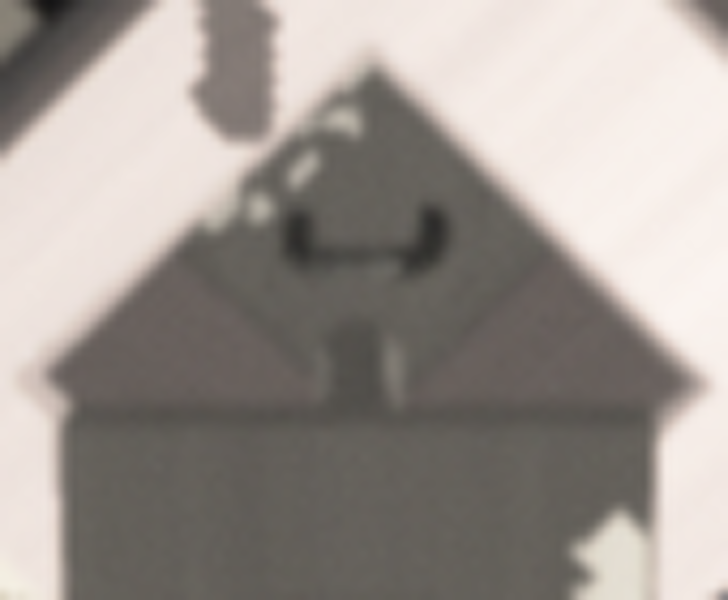

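Run:
```python
from h import *
d=load("w5"); c=lambda u,v:(215+(u+.5)/8.565-.5,155+(v+.5)/8.571-.5)
n=np.array([np.cos(np.radians(-39.8)),np.sin(np.radians(-39.8)),0]); l=np.array([-n[1],n[0],0])
tcp=np.array([.5136,-.0165,0])
for nm,p,z in [("shaft foot rear",(357,322),.166),("archtop L",(297,252),.070),("archtop R",(425,252),.070),("arch Ltip",(297,210),.046),("arch R tip",(432,210),.046),("archtop mid",(360,252),.071)]:
    X=onz(d,c(*p),z); r=X-tcp; print(nm,X.round(4),"along n",round(r@n*1000,1),"lat",round(r@l*1000,1))
A=np.array([.5297,-.0282,0])-tcp; print(A@n*1000,A@l*1000)
```

```text
shaft foot rear [ 0.5127 -0.016   0.166 ] along n -1.0 lat -0.2
archtop L [ 0.5222 -0.0344  0.07  ] along n 18.1 lat -8.3
archtop R [ 0.5331 -0.0213  0.07  ] along n 18.1 lat 8.8
arch Ltip [ 0.5222 -0.035   0.046 ] along n 18.4 lat -8.8
arch R tip [ 0.5344 -0.0203  0.046 ] along n 18.5 lat 10.4
archtop mid [ 0.5274 -0.0278  0.071 ] along n 17.8 lat 0.2
19.858648213829706 1.3168489356635629
```

Call:
{"api": "move_arm", "payload": {
  "commands": "0 0 0 0 0.05 -0.35 0;0 0 0 1.8 0 0 0;0 0 0 1.8 0 0 0;0 0 0 1.7 0 0 0;0 0 0 0 0 0 0"
}}

```text
t: 11.12
eef_pos: [0.5105, -0.0126, 0.2318]
tcp_rot: [0.664, 0.24, 0.666, -0.241]
ft_force: [0.2, 0.1, -1.5]
finger_gap: 0.0158
```

Call:
{"api": "move_arm", "payload": {
  "commands": "0 0 0 0 0 0 0;0 0 0 0 0 0 0"
}}

```text
t: 11.38
eef_pos: [0.5117, -0.0124, 0.2336]
tcp_rot: [0.665, 0.241, 0.664, -0.241]
ft_force: [0.8, -0.2, -0.6]
finger_gap: 0.0156
```

Run:
```python
from h import *
st()
d=snap("wrist","w6.png"); cv2.imwrite("pics/c12.png",cv2.resize(d["image"][155:225,215:300],(728,600),interpolation=cv2.INTER_CUBIC))
d=snap("scene","s3.png"); p=ctrl.observe()["eef_pos"]; P=proj(d,[p])[0].astype(int);print(P)
cv2.imwrite("pics/c13.png",cv2.resize(d["image"][P[1]-10:P[1]+70,P[0]-40:P[0]+40],(600,600),interpolation=cv2.INTER_CUBIC))
```

```text
t 11.38 pos [ 0.5117 -0.0124  0.2336] x [ 0.001 -0.    -1.   ] yawz -39.8 F [ 0.85 -0.2  -0.61] gap 0.0156 q [ 0.23  0.25 -0.36  1.86  0.1   1.04  0.71]
[240 160]
```

View pics/c12.png

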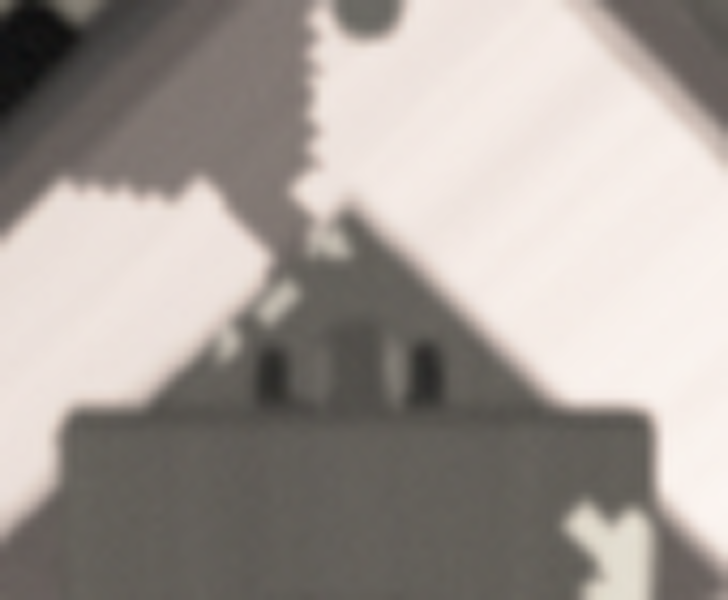

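View pics/c13.png

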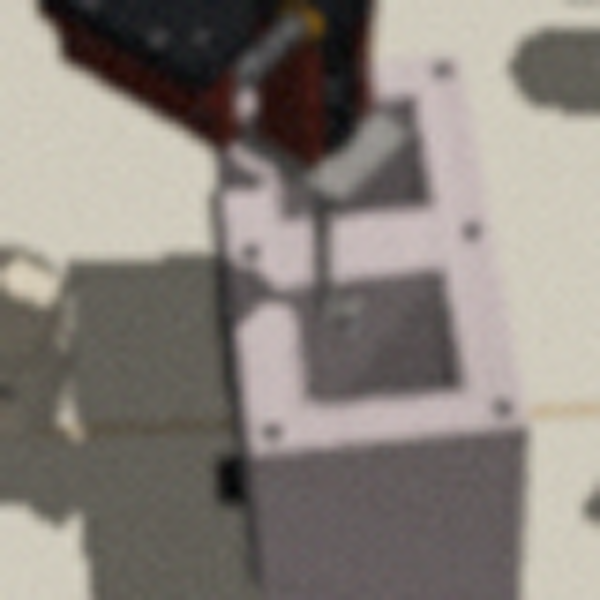

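Call:
{"api": "move_arm", "payload": {
  "commands": "0 0 0 0 -0.12 0.1 0;0 0 0 1.5 0 0 0;0 0 0 1.5 0 0 0;0 0 0 0 0 0 0;0 0 0 0 0 0 0"
}}

```text
t: 12.1
eef_pos: [0.5112, -0.014, 0.2027]
tcp_rot: [0.665, 0.241, 0.665, -0.241]
ft_force: [-0.5, 0.4, -0.2]
finger_gap: 0.0157
```

Run:
```python
from h import *
st()
d=snap("wrist","w7.png"); cv2.imwrite("pics/c14.png",cv2.resize(d["image"][155:225,215:300],(728,600),interpolation=cv2.INTER_CUBIC))
d=snap("scene","s4.png"); p=ctrl.observe()["eef_pos"]; P=proj(d,[p])[0].astype(int);print(P)
cv2.imwrite("pics/c15.png",cv2.resize(d["image"][P[1]-10:P[1]+50,P[0]-30:P[0]+30],(600,600),interpolation=cv2.INTER_CUBIC))
```

```text
t 12.1 pos [ 0.5112 -0.014   0.2027] x [-0.  0. -1.] yawz -39.79 F [-0.45  0.4  -0.17] gap 0.0157 q [ 0.23  0.29 -0.36  1.9   0.12  0.98  0.69]
[240 169]
```

View pics/c14.png

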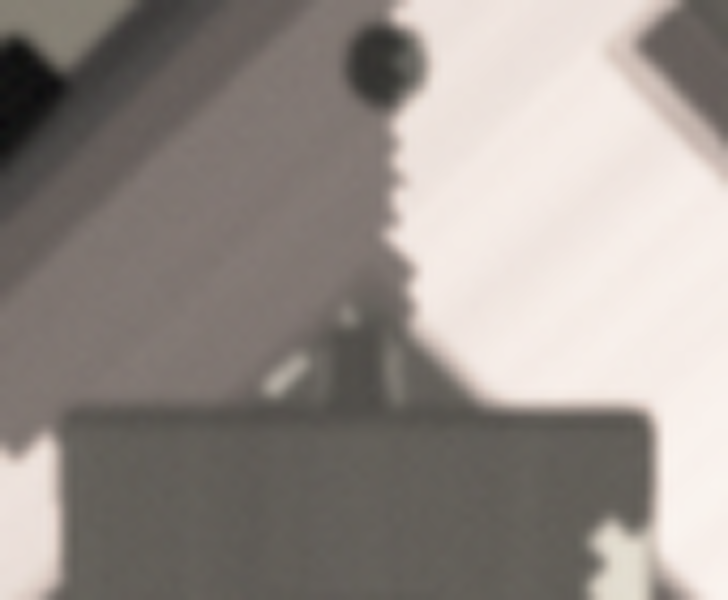

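View pics/c15.png

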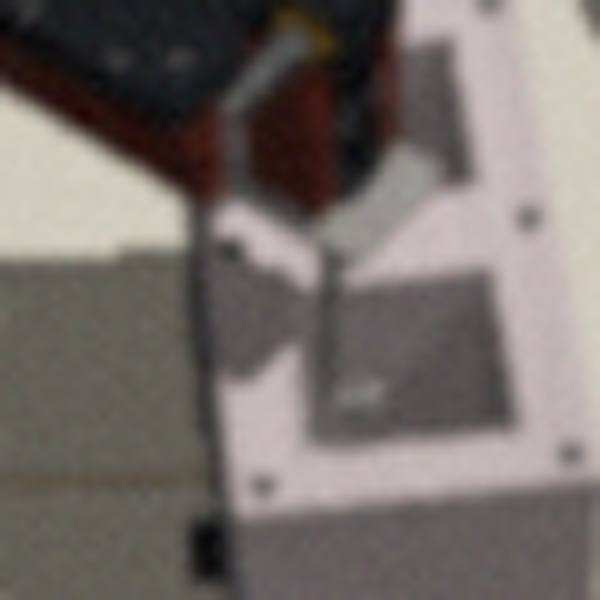

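Call:
{"api": "move_arm", "payload": {
  "commands": "0 0 0 0.8 0 0 0;0 0 0 0.8 0 0 0;0 0 0 0 0 0 0"
}}

```text
t: 12.58
eef_pos: [0.5107, -0.0141, 0.186]
tcp_rot: [0.664, 0.24, 0.665, -0.241]
ft_force: [-0.1, -0.0, -0.5]
finger_gap: 0.0157
```

Call:
{"api": "move_arm", "payload": {
  "commands": "0 0 0 0.8 0 0 0;0 0 0 0.8 0 0 0;0 0 0 0 0 0 0;0 0 0 0 0 0 0"
}}

```text
t: 13.08
eef_pos: [0.5113, -0.014, 0.1709]
tcp_rot: [0.665, 0.241, 0.665, -0.241]
ft_force: [-0.1, -0.3, -1.5]
finger_gap: 0.0158
```

Run:
```python
from h import *
st()
d=snap("scene","s5.png"); p=ctrl.observe()["eef_pos"]; P=proj(d,[p])[0].astype(int)
cv2.imwrite("pics/c16.png",cv2.resize(d["image"][P[1]-10:P[1]+50,P[0]-30:P[0]+30],(600,600),interpolation=cv2.INTER_CUBIC))
```

```text
t 13.07 pos [ 0.5113 -0.014   0.1709] x [-0.  0. -1.] yawz -39.8 F [-0.07 -0.31 -1.46] gap 0.0158 q [ 0.22  0.33 -0.35  1.93  0.14  0.91  0.68]
```

View pics/c16.png

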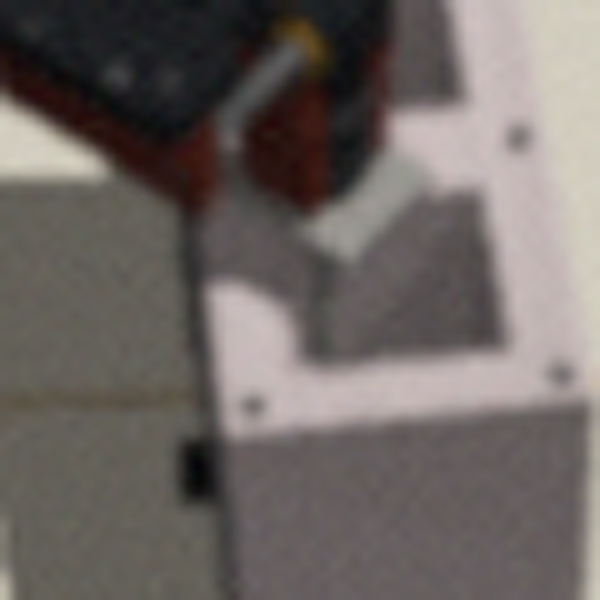

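Call:
{"api": "move_arm", "payload": {
  "commands": "0 0 0 0 0 0.4 0;0 0 0 0 0 0.4 0;0 0 0 0 0 0.3 0;0 0 0 0 0 0.3 0;0 0 0 0 0 0 0"
}}

```text
t: 13.75
eef_pos: [0.5221, -0.0232, 0.1708]
tcp_rot: [0.665, 0.241, 0.665, -0.241]
ft_force: [0.2, 0.3, -1.2]
finger_gap: 0.0157
```

Run:
```python
from h import *
st()
```

```text
t 13.75 pos [ 0.5221 -0.0232  0.1708] x [-0. -0. -1.] yawz -39.82 F [ 0.19  0.27 -1.22] gap 0.0157 q [ 0.23  0.34 -0.34  1.91  0.14  0.91  0.69]
```

Call:
{"api": "move_arm", "payload": {
  "commands": "0 0 0 -0.4 0 0.05 0;0 0 0 -0.5 0 0 0;0 0 0 -0.5 0 0 0;0 0 0 -0.5 0 0 0;0 0 0 0 0 0 0"
}}

```text
t: 14.38
eef_pos: [0.5224, -0.0233, 0.1902]
tcp_rot: [0.665, 0.241, 0.665, -0.241]
ft_force: [-0.6, 0.1, -3.7]
finger_gap: 0.0157
```

Call:
{"api": "move_arm", "payload": {
  "commands": "0 0 0 0 0 0 0"
}}

```text
t: 14.5
eef_pos: [0.5222, -0.0233, 0.1897]
tcp_rot: [0.665, 0.241, 0.665, -0.241]
ft_force: [0.7, -0.2, -4.1]
finger_gap: 0.0158
```

Run:
```python
from h import *
st();print(ctrl.observe()["moment"])
d=snap("wrist","w8.png"); cv2.imwrite("pics/c17.png",cv2.resize(d["image"][100:225,170:340],(800,588),interpolation=cv2.INTER_CUBIC))
```

```text
t 14.5 pos [ 0.5222 -0.0233  0.1897] x [-0. -0. -1.] yawz -39.8 F [ 0.71 -0.23 -4.14] gap 0.0158 q [ 0.23  0.32 -0.35  1.89  0.13  0.95  0.7 ]
[ 0.05057784 -0.08058182 -0.01798225]
```

View pics/c17.png

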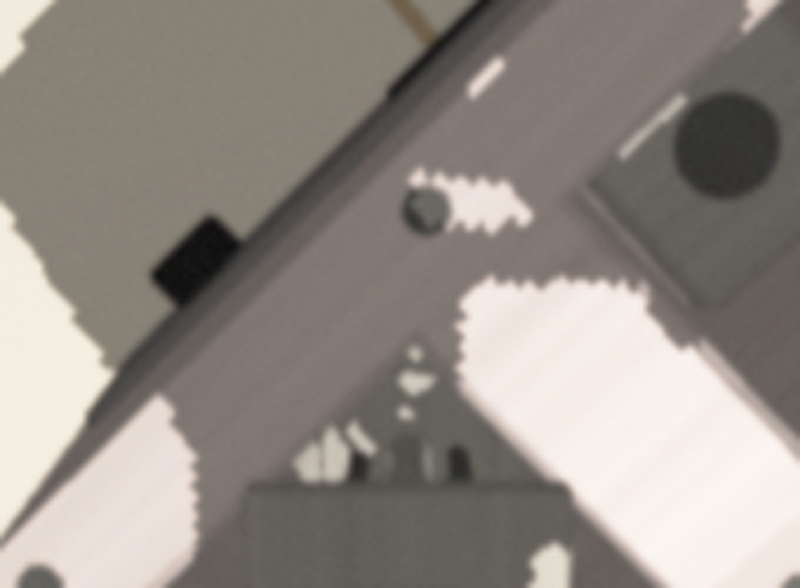

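Fz went from -1.3 to -4.1 N, so the canister's 0.25 kg is on the hook. I'll draw it out slowly.

Call:
{"api": "move_arm", "payload": {
  "commands": "0 0 0 -0.6 0 0 0;0 0 0 -1 0 0 0;0 0 0 -1 0 0 0;0 0 0 -1 0 0 0;0 0 0 -1 0 0 0"
}}

```text
t: 15.18
eef_pos: [0.5224, -0.0233, 0.2368]
tcp_rot: [0.665, 0.241, 0.665, -0.241]
ft_force: [0.6, 0.2, -4.8]
finger_gap: 0.0159
```

Call:
{"api": "move_arm", "payload": {
  "commands": "0 0 0 -1 0 0 0;0 0 0 -1 0 0 0;0 0 0 -1 0 0 0;0 0 0 -1 0 0 0;0 0 0 -1 0 0 0"
}}

```text
t: 15.8
eef_pos: [0.5224, -0.0233, 0.2866]
tcp_rot: [0.665, 0.241, 0.665, -0.241]
ft_force: [-0.1, -0.6, -4.6]
finger_gap: 0.0156
```

Call:
{"api": "move_arm", "payload": {
  "commands": "0 0 0 -1 0 0 0;0 0 0 -1 0 0 0;0 0 0 -1 0 0 0;0 0 0 -0.8 0 0 0;0 0 0 -0.6 0 0 0"
}}

```text
t: 16.42
eef_pos: [0.5224, -0.0233, 0.3304]
tcp_rot: [0.665, 0.241, 0.665, -0.241]
ft_force: [0.3, -0.2, -4.4]
finger_gap: 0.0161
```

Run:
```python
from h import *
st()
d=snap("scene","s6.png"); p=ctrl.observe()["eef_pos"]; P=proj(d,[p])[0].astype(int)
y=max(P[1]-30,0);cv2.imwrite("pics/c18.png",cv2.resize(d["image"][y:y+120,P[0]-60:P[0]+60],(600,600),interpolation=cv2.INTER_CUBIC))
```

```text
t 16.43 pos [ 0.5224 -0.0233  0.3304] x [ 0. -0. -1.] yawz -39.8 F [ 0.34 -0.19 -4.39] gap 0.0161 q [ 0.25  0.19 -0.36  1.7   0.07  1.26  0.76]
```

View pics/c18.png

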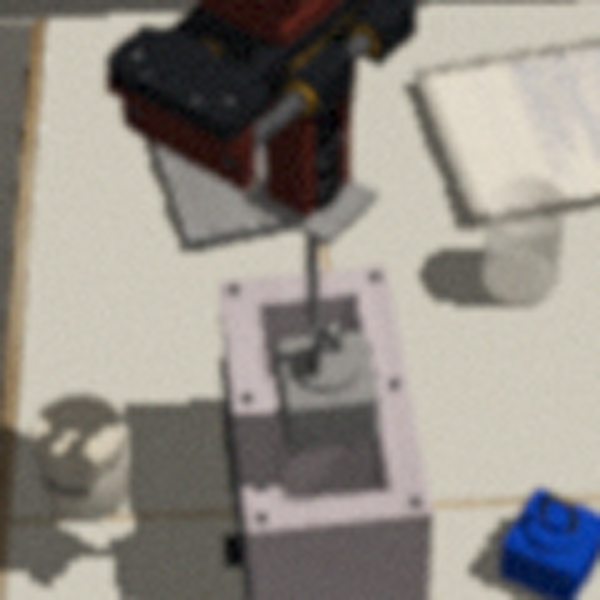

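The canister hangs clear, with its bottom at about 0.153 m. Now the tray centre.

Run:
```python
from h import *
d=load("top0"); cv2.imwrite("pics/c19.png",cv2.resize(d["image"][180:245,125:190],(600,600),interpolation=cv2.INTER_CUBIC))
```

```text
(no output)
```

View pics/c19.png

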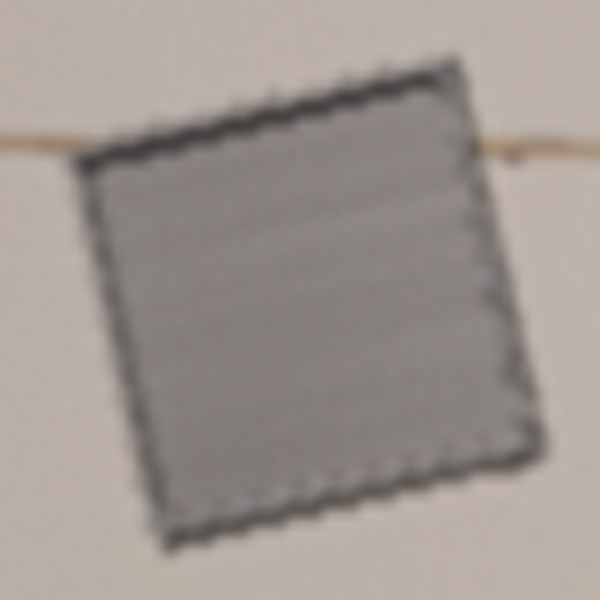

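Run:
```python
from h import *
d=load("top0"); c=lambda u,v:(125+(u+.5)/9.23-.5,180+(v+.5)/9.23-.5)
X=np.array([onz(d,c(*p),.012) for p in [(78,158),(458,58),(547,452),(165,547)]]);print(X.round(4),X.mean(0),[np.linalg.norm(X[i]-X[i-1]).round(4) for i in range(4)])
m=X.mean(0); n=np.array([np.cos(np.radians(-39.8)),np.sin(np.radians(-39.8))]); t=m[:2]-.008*n; print("TCP tgt",t)
st();plan((t[0],t[1],.34),np.radians(-39.8))
```

```text
[[0.5323 0.3736 0.012 ]
 [0.5632 0.2591 0.012 ]
 [0.4468 0.2303 0.012 ]
 [0.4169 0.3446 0.012 ]] [0.48981842 0.30188044 0.012     ] [np.float64(0.119), np.float64(0.1185), np.float64(0.1199), np.float64(0.1181)]
TCP tgt [0.48367215 0.30700132]
t 16.48 pos [ 0.5227 -0.0233  0.3311] x [ 0.001 -0.    -1.   ] yawz -39.8 F [ 1.15  0.21 -3.32] gap 0.0159 q [ 0.25  0.19 -0.36  1.7   0.07  1.26  0.76]
rv deg [-0.    0.05 -0.04] dp cm(tool before turn) [ -0.898  22.879 -24.138] after turn [ -0.893  22.878 -24.139]
```

Call:
{"api": "move_arm", "payload": {
  "commands": "0 0 0 0 0.27 -0.29 0;0 0 0 0 0.55 -0.58 0;0 0 0 0 0.82 -0.87 0;0 0 0 0 1.1 -1.16 0;0 0 0 0 1.37 -1.45 0"
}}

```text
t: 17.1
eef_pos: [0.515, 0.0374, 0.3298]
tcp_rot: [0.665, 0.241, 0.665, -0.241]
ft_force: [-0.1, 0.4, -4.4]
finger_gap: 0.0157
```

Call:
{"api": "move_arm", "payload": {
  "commands": "0 0 0 0 1.37 -1.45 0;0 0 0 0 1.37 -1.45 0;0 0 0 0 1.37 -1.45 0;0 0 0 0 1.37 -1.45 0;0 0 0 0 1.37 -1.45 0"
}}

```text
t: 17.73
eef_pos: [0.5029, 0.1369, 0.3299]
tcp_rot: [0.665, 0.24, 0.665, -0.24]
ft_force: [-0.6, 0.5, -4.2]
finger_gap: 0.0158
```

Call:
{"api": "move_arm", "payload": {
  "commands": "0 0 0 0 1.37 -1.45 0;0 0 0 0 1.37 -1.45 0;0 0 0 0 1.37 -1.45 0;0 0 0 0 1.37 -1.45 0;0 0 0 0 1.37 -1.45 0"
}}

```text
t: 18.35
eef_pos: [0.4908, 0.2359, 0.3299]
tcp_rot: [0.665, 0.24, 0.665, -0.24]
ft_force: [-0.6, 0.1, -3.5]
finger_gap: 0.016
```

Call:
{"api": "move_arm", "payload": {
  "commands": "0 0 0 0 1.37 -1.45 0;0 0 0 0 1.2 -1.25 0;0 0 0 0 1 -1.05 0;0 0 0 0 0.7 -0.75 0;0 0 0 0 0.5 -0.5 0"
}}

```text
t: 18.98
eef_pos: [0.4836, 0.3033, 0.3298]
tcp_rot: [0.665, 0.241, 0.665, -0.241]
ft_force: [-0.3, 0.3, -3.8]
finger_gap: 0.0158
```

Run:
```python
from h import *
st();plan((.4837,.307,.3),np.radians(-39.8))
d=snap("scene","s7.png"); p=ctrl.observe()["eef_pos"]; P=proj(d,[p])[0].astype(int);print(P)
y=max(P[1]-40,0);cv2.imwrite("pics/c20.png",cv2.resize(d["image"][y:y+120,P[0]-60:P[0]+60],(600,600),interpolation=cv2.INTER_CUBIC))
w=snap("wrist","w9.png"); cv2.imwrite("pics/w9b.png",cv2.resize(w["image"],(768,576)))
```

```text
t 18.98 pos [0.4836 0.3033 0.3298] x [-0. -0. -1.] yawz -39.8 F [-0.29  0.28 -3.85] gap 0.0158 q [-0.23  0.31 -0.54  1.58  0.16  1.3   0.09]
rv deg [0.   0.   0.01] dp cm(tool before turn) [ 2.982  0.293 -0.232] after turn [ 2.982  0.292 -0.232]
[226  52]
```

View pics/c20.png

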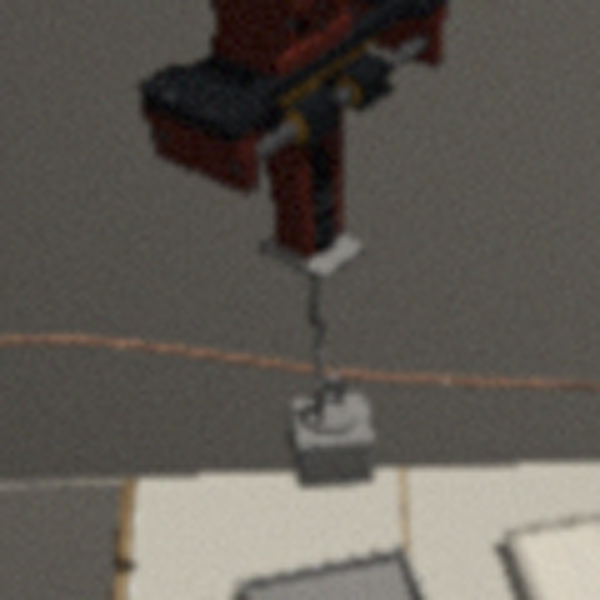

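View pics/w9b.png

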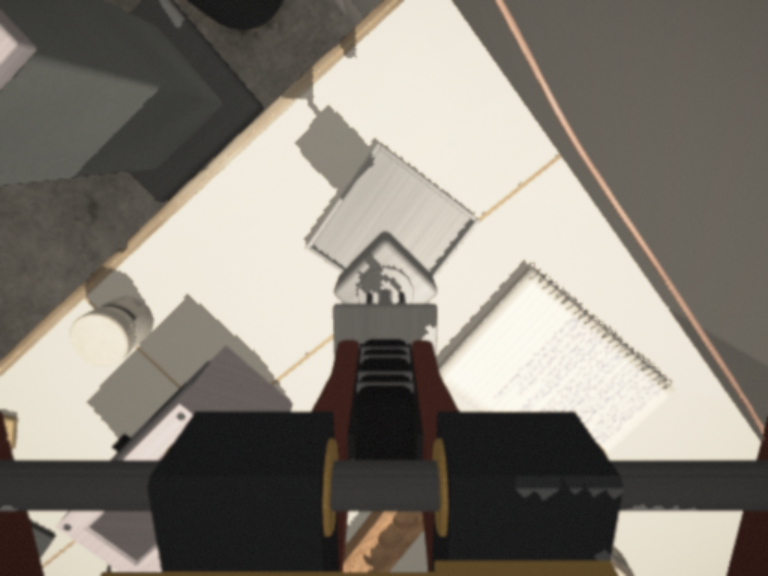

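Run:
```python
from h import *
d=load("w9"); X=np.array([onz(d,((u+.5)/1.5-.5,(v+.5)/1.5-.5),.012) for u,v in [(306,243),(377,140),(474,215)]]);print(X.round(4),(X[0]+X[2])/2)
C=np.array([onz(d,((u+.5)/1.5-.5,(v+.5)/1.5-.5),.153+.036) for u,v in [(387,233),(335,287),(436,287)]]);print(C.round(4))
```

```text
[[0.4447 0.238  0.012 ]
 [0.416  0.3513 0.012 ]
 [0.5265 0.378  0.012 ]] [0.48562034 0.30801793 0.012     ]
[[0.4621 0.3235 0.189 ]
 [0.4673 0.2782 0.189 ]
 [0.5065 0.3252 0.189 ]]
```

Call:
{"api": "move_arm", "payload": {
  "commands": "0 0 0 0.6 0.15 -0.05 0;0 0 0 1.2 0.1 -0.05 0;0 0 0 1.5 0 0 0;0 0 0 1.5 0 0 0;0 0 0 1.5 0 0 0"
}}

```text
t: 19.7
eef_pos: [0.4844, 0.3051, 0.2655]
tcp_rot: [0.665, 0.241, 0.665, -0.241]
ft_force: [0.2, -0.6, -3.0]
finger_gap: 0.0155
```

Call:
{"api": "move_arm", "payload": {
  "commands": "0 0 0 1.5 0 0 0;0 0 0 1.5 0 0 0;0 0 0 1.2 0 0 0;0 0 0 0.9 0 0 0;0 0 0 0.6 0 0 0"
}}

```text
t: 20.32
eef_pos: [0.4845, 0.3054, 0.2094]
tcp_rot: [0.665, 0.241, 0.665, -0.241]
ft_force: [-0.5, 0.6, -2.7]
finger_gap: 0.0158
```

Run:
```python
from h import *
st()
d=snap("scene","s8.png"); p=ctrl.observe()["eef_pos"]; P=proj(d,[p])[0].astype(int);print(P)
y=max(P[1]-20,0);cv2.imwrite("pics/c21.png",cv2.resize(d["image"][y:y+90,P[0]-45:P[0]+45],(600,600),interpolation=cv2.INTER_CUBIC))
```

```text
t 20.32 pos [0.4845 0.3054 0.2094] x [-0. -0. -1.] yawz -39.8 F [-0.51  0.57 -2.74] gap 0.0158 q [-0.25  0.41 -0.52  1.74  0.23  1.05  0.03]
[228  88]
```

View pics/c21.png

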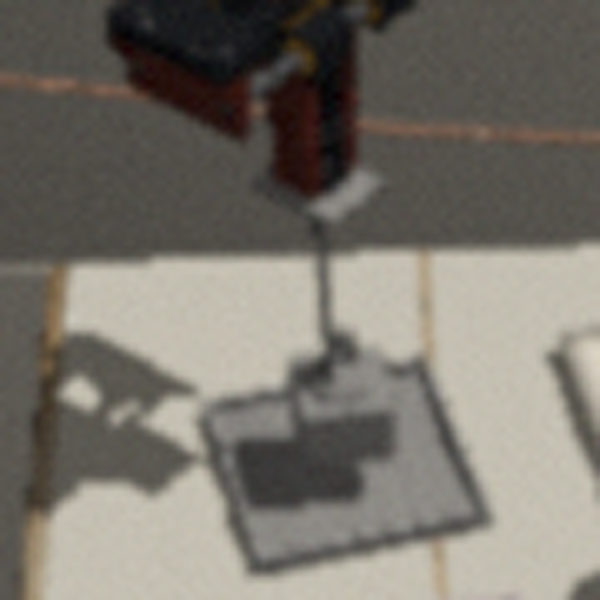

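Call:
{"api": "move_arm", "payload": {
  "commands": "0 0 0 0.6 0 0 0;0 0 0 0.6 0 0 0;0 0 0 0.5 0 0 0;0 0 0 0.3 0 0 0;0 0 0 0.2 0 0 0"
}}

```text
t: 21.0
eef_pos: [0.4845, 0.3054, 0.1877]
tcp_rot: [0.665, 0.241, 0.665, -0.241]
ft_force: [0.0, 0.1, -4.1]
finger_gap: 0.0156
```

Call:
{"api": "move_arm", "payload": {
  "commands": "0 0 0 0.2 0 0 0;0 0 0 0.2 0 0 0;0 0 0 0.2 0 0 0;0 0 0 0.2 0 0 0;0 0 0 0 0 0 0"
}}

```text
t: 21.62
eef_pos: [0.4849, 0.3053, 0.1801]
tcp_rot: [0.665, 0.241, 0.665, -0.241]
ft_force: [0.8, 0.3, -2.0]
finger_gap: 0.0158
```

Run:
```python
from h import *
st()
d=snap("scene","s9.png"); p=ctrl.observe()["eef_pos"]; P=proj(d,[p])[0].astype(int);print(P)
y=max(P[1]-20,0);cv2.imwrite("pics/c22.png",cv2.resize(d["image"][y:y+80,P[0]-40:P[0]+40],(600,600),interpolation=cv2.INTER_CUBIC))
```

```text
t 21.62 pos [0.4849 0.3053 0.1801] x [ 0.001  0.    -1.   ] yawz -39.81 F [ 0.84  0.29 -1.96] gap 0.0158 q [-0.26  0.44 -0.51  1.77  0.25  1.    0.01]
[229  96]
```

View pics/c22.png

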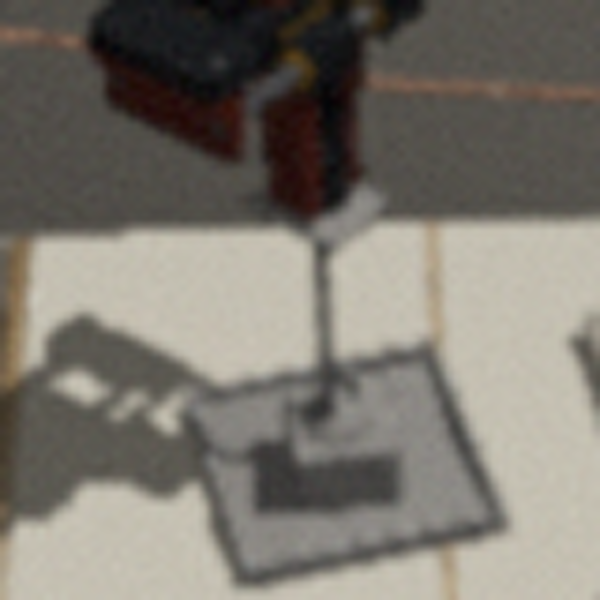

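Call:
{"api": "move_arm", "payload": {
  "commands": "0 0 0 0.3 0 0 0;0 0 0 0.3 0 0 0;0 0 0 0.3 0 0 0;0 0 0 0.2 0 0 0;0 0 0 0 0 0 0"
}}

```text
t: 22.3
eef_pos: [0.4844, 0.3054, 0.1686]
tcp_rot: [0.665, 0.241, 0.665, -0.241]
ft_force: [-0.3, 0.7, -0.9]
finger_gap: 0.0162
```

Call:
{"api": "move_arm", "payload": {
  "commands": "0 0 0 0 0 0 0"
}}

```text
t: 22.42
eef_pos: [0.4845, 0.3054, 0.169]
tcp_rot: [0.665, 0.241, 0.665, -0.241]
ft_force: [-1.0, 0.2, -1.6]
finger_gap: 0.0155
```

Run:
```python
from h import *
st()
d=snap("wrist","w10.png"); cv2.imwrite("pics/c23.png",cv2.resize(d["image"][80:225,170:340],(700,597),interpolation=cv2.INTER_CUBIC))
```

```text
t 22.43 pos [0.4845 0.3054 0.169 ] x [ 0.  0. -1.] yawz -39.8 F [-0.96  0.22 -1.57] gap 0.0155 q [-0.26  0.45 -0.51  1.78  0.26  0.97  0.  ]
```

View pics/c23.png

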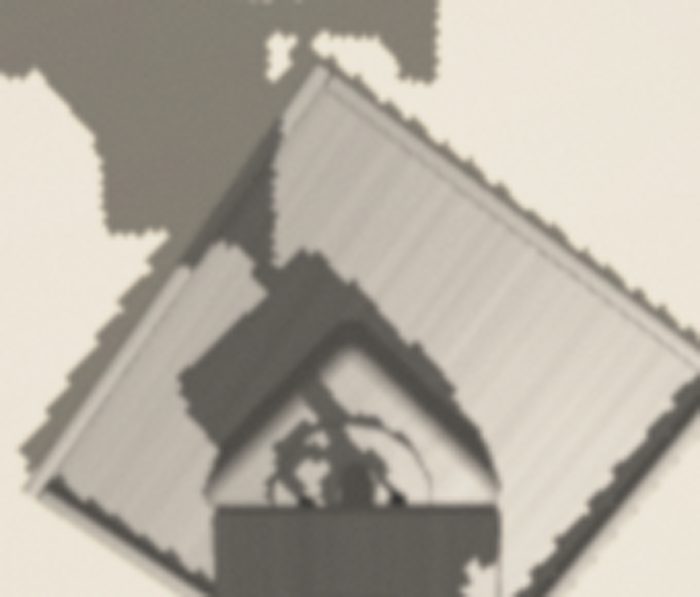

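Call:
{"api": "move_arm", "payload": {
  "commands": "0 0 0 0 0 -0.2 0;0 0 0 0 0 -0.4 0;0 0 0 0 0 -0.4 0;0 0 0 0 0 -0.4 0;0 0 0 0 0 -0.3 0"
}}

```text
t: 23.1
eef_pos: [0.4711, 0.3165, 0.1689]
tcp_rot: [0.665, 0.241, 0.665, -0.241]
ft_force: [0.8, -0.3, -1.4]
finger_gap: 0.0161
```

Call:
{"api": "move_arm", "payload": {
  "commands": "0 0 0 0 0 0 0;0 0 0 0 0 0 0"
}}

```text
t: 23.35
eef_pos: [0.4715, 0.3162, 0.1689]
tcp_rot: [0.665, 0.241, 0.665, -0.241]
ft_force: [0.7, -0.3, -1.5]
finger_gap: 0.0161
```

Run:
```python
from h import *
st()
d=snap("wrist","w11.png"); cv2.imwrite("pics/c24.png",cv2.resize(d["image"][80:225,170:340],(700,597),interpolation=cv2.INTER_CUBIC))
d=snap("scene","s10.png"); p=ctrl.observe()["eef_pos"]; P=proj(d,[p])[0].astype(int)
y=max(P[1]-20,0);cv2.imwrite("pics/c25.png",cv2.resize(d["image"][y:y+80,P[0]-40:P[0]+40],(600,600),interpolation=cv2.INTER_CUBIC))
```

```text
t 23.35 pos [0.4715 0.3162 0.1689] x [ 0. -0. -1.] yawz -39.8 F [ 0.66 -0.33 -1.54] gap 0.0161 q [-0.28  0.44 -0.51  1.8   0.26  0.97 -0.03]
```

View pics/c24.png

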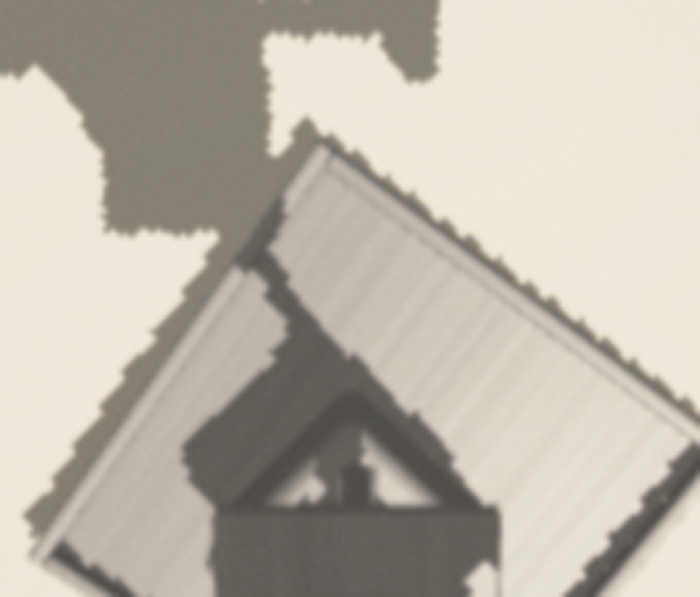

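View pics/c25.png

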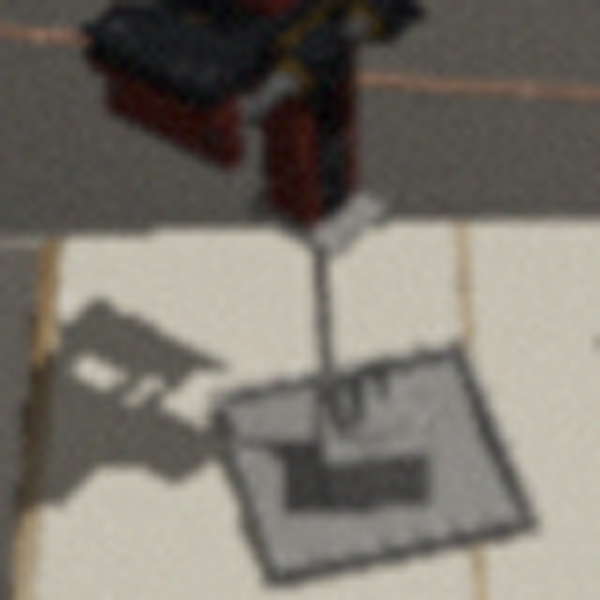

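Call:
{"api": "move_arm", "payload": {
  "commands": "0 0 0 0 0 -0.3 0;0 0 0 0 0 0 0;0 0 0 0 0 0 0"
}}

```text
t: 23.82
eef_pos: [0.4691, 0.3182, 0.1689]
tcp_rot: [0.665, 0.241, 0.665, -0.241]
ft_force: [0.6, -0.1, -1.9]
finger_gap: 0.0156
```

Run:
```python
from h import *
st()
d=snap("wrist","w12.png"); cv2.imwrite("pics/c26.png",cv2.resize(d["image"][80:225,170:340],(700,597),interpolation=cv2.INTER_CUBIC))
d=snap("scene","s11.png"); p=ctrl.observe()["eef_pos"]; P=proj(d,[p])[0].astype(int)
y=max(P[1]+10,0);cv2.imwrite("pics/c27.png",cv2.resize(d["image"][y:y+50,P[0]-20:P[0]+30],(600,600),interpolation=cv2.INTER_CUBIC))
```

```text
t 23.82 pos [0.4691 0.3182 0.1689] x [ 0. -0. -1.] yawz -39.79 F [ 0.64 -0.05 -1.88] gap 0.0156 q [-0.29  0.44 -0.52  1.8   0.26  0.97 -0.03]
```

View pics/c26.png

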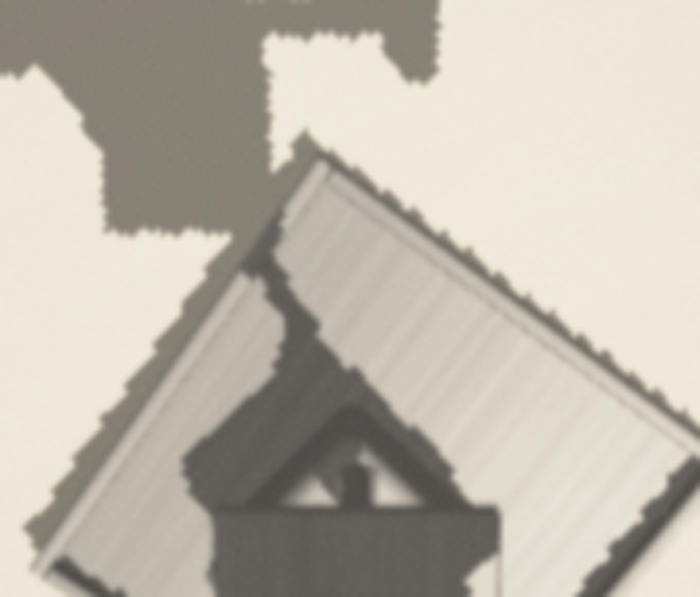

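View pics/c27.png

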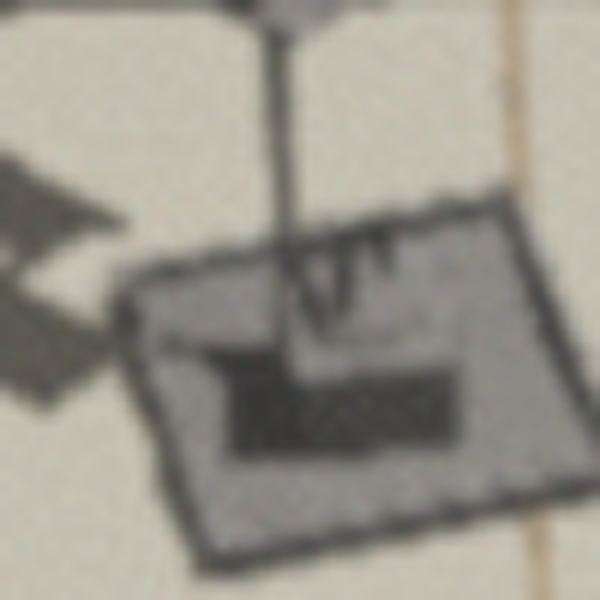

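The canister stayed put relative to the tray while the hook backed off about 20 mm. Its top-corner shift matches a stationary object. I'll lift gently and check the force.

Call:
{"api": "move_arm", "payload": {
  "commands": "0 0 0 -0.4 0 0 0;0 0 0 -0.5 0 0 0;0 0 0 -0.5 0 0 0;0 0 0 -0.5 0 0 0;0 0 0 0 0 0 0"
}}

```text
t: 24.55
eef_pos: [0.4694, 0.3183, 0.1885]
tcp_rot: [0.665, 0.241, 0.665, -0.24]
ft_force: [-0.4, 0.6, -2.0]
finger_gap: 0.0158
```

Run:
```python
from h import *
st()
d=snap("scene","s12.png"); p=ctrl.observe()["eef_pos"]; P=proj(d,[p])[0].astype(int)
y=max(P[1]+10,0);cv2.imwrite("pics/c28.png",cv2.resize(d["image"][y:y+50,P[0]-20:P[0]+30],(600,600),interpolation=cv2.INTER_CUBIC))
```

```text
t 24.55 pos [0.4694 0.3183 0.1885] x [ 0.001  0.    -1.   ] yawz -39.8 F [-0.36  0.65 -2.03] gap 0.0158 q [-0.28  0.42 -0.52  1.78  0.24  1.01 -0.02]
```

View pics/c28.png

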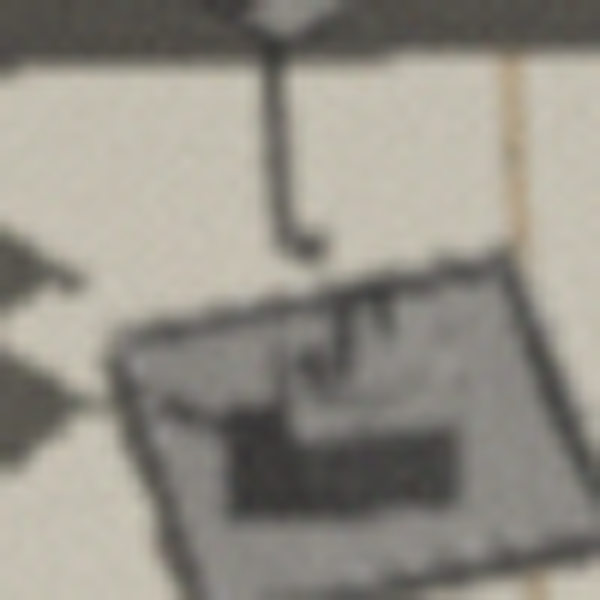

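Hook is free (nose at (310,250), eye at (360,320)) and the canister stands alone. Returning the hook.

Call:
{"api": "move_arm", "payload": {
  "commands": "0 0 0 -2 0 0 0;0 0 0 -3 0 0 0;0 0 0 -3 0 0 0;0 0 0 -3 0 0 0;0 0 0 -2 0 0 0"
}}

```text
t: 25.22
eef_pos: [0.4692, 0.3183, 0.3192]
tcp_rot: [0.665, 0.241, 0.665, -0.24]
ft_force: [0.6, 0.1, -1.9]
finger_gap: 0.0159
```

Run:
```python
from h import *
st();plan((.4806,-.2844,.32),np.radians(-39.8))
```

```text
t 25.23 pos [0.4692 0.3183 0.3192] x [ 0.001  0.001 -1.   ] yawz -39.8 F [ 0.58  0.1  -1.91] gap 0.0159 q [-0.25  0.31 -0.55  1.61  0.17  1.27  0.05]
rv deg [ 0.    0.02 -0.06] dp cm(tool before turn) [ -0.109 -45.583  39.453] after turn [ -0.078 -45.58   39.456]
```

Call:
{"api": "move_arm", "payload": {
  "commands": "0 0 0 0 -2 1.7 0;0 0 0 0 -3.4 2.95 0;0 0 0 0 -3.4 2.95 0;0 0 0 0 -3.4 2.95 0;0 0 0 0 -3.4 2.95 0"
}}

```text
t: 25.85
eef_pos: [0.4727, 0.1104, 0.3178]
tcp_rot: [0.665, 0.241, 0.665, -0.241]
ft_force: [0.6, -0.5, -1.0]
finger_gap: 0.0156
```

Call:
{"api": "move_arm", "payload": {
  "commands": "0 0 0 0 -3.4 2.95 0;0 0 0 0 -3.4 2.95 0;0 0 0 0 -3.4 2.95 0;0 0 0 0 -3.4 2.95 0;0 0 0 0 -3.4 2.95 0"
}}

```text
t: 26.48
eef_pos: [0.4772, -0.1145, 0.3179]
tcp_rot: [0.665, 0.241, 0.665, -0.241]
ft_force: [0.5, 0.3, -1.1]
finger_gap: 0.0156
```

Call:
{"api": "move_arm", "payload": {
  "commands": "0 0 0 0 -3.4 2.95 0;0 0 0 0 -3.4 2.95 0;0 0 0 0 -3.4 2.95 0;0 0 0 0 -2 1.5 0;0 0 0 0 0 0 0"
}}

```text
t: 27.1
eef_pos: [0.4781, -0.2751, 0.3173]
tcp_rot: [0.664, 0.242, 0.665, -0.242]
ft_force: [-0.3, 0.8, -1.6]
finger_gap: 0.0158
```

Call:
{"api": "move_arm", "payload": {
  "commands": "-9 0 0 0 0 0 0;-9 0 0 0 0 0 0;-9 0 0 0 0 0 0;-9 0 0 0 0 0 0;-9 0 0 0 0 0 0"
}}

```text
t: 27.72
eef_pos: [0.4792, -0.2713, 0.3179]
tcp_rot: [0.706, -0.034, 0.706, 0.035]
ft_force: [0.9, -0.3, -1.2]
finger_gap: 0.0153
```

Call:
{"api": "move_arm", "payload": {
  "commands": "-8.2 0 0 0 0 0 0;0 0 0 0 0 0 0"
}}

```text
t: 27.98
eef_pos: [0.4792, -0.2718, 0.3179]
tcp_rot: [0.702, -0.083, 0.702, 0.083]
ft_force: [0.6, 0.6, -2.5]
finger_gap: 0.0158
```

Run:
```python
from h import *
st();plan((.4806,-.2844,.26),np.radians(13.4))
d=snap("top","t1.png"); cv2.imwrite("pics/t1b.png",cv2.resize(d["image"],(768,576)))
cv2.imwrite("pics/c29.png",cv2.resize(d["image"][180:245,125:190],(600,600),interpolation=cv2.INTER_CUBIC))
```

```text
t 27.98 pos [ 0.4792 -0.2718  0.3179] x [ 0.     0.001 -1.   ] yawz 13.43 F [ 0.64  0.64 -2.52] gap 0.0158 q [ 0.66  0.25 -0.28  1.66  0.07  1.24  2.17]
rv deg [ 0.03  0.01 -0.03] dp cm(tool before turn) [ 5.789 -1.266 -0.156] after turn [ 5.79  -1.263 -0.154]
```

View pics/c29.png

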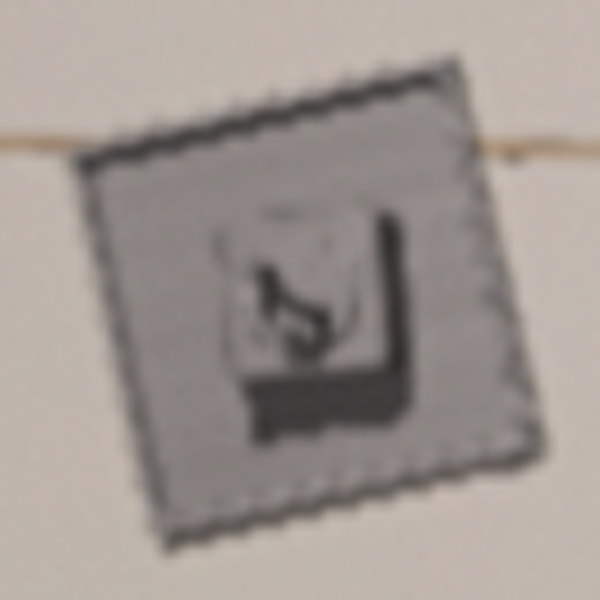

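Canister stands upright near the tray centre (top at (305,290), tray centre (312,303)). Now align over the stand.

Call:
{"api": "move_arm", "payload": {
  "commands": "0 0 0 1.5 -1.27 -0.15 0;0 0 0 2 0 0 0;0 0 0 2 0 0 0;0 0 0 0 0 0 0;0 0 0 0 0 0 0"
}}

```text
t: 28.65
eef_pos: [0.4806, -0.2862, 0.2631]
tcp_rot: [0.702, -0.082, 0.702, 0.082]
ft_force: [-0.4, -0.1, -2.0]
finger_gap: 0.0159
```

Run:
```python
from h import *
st();plan((.4806,-.2844,.1335),np.radians(13.4))
d=snap("scene","s13.png"); p=ctrl.observe()["eef_pos"]; P=proj(d,[p])[0].astype(int)
cv2.imwrite("pics/c30.png",cv2.resize(d["image"][P[1]-10:P[1]+60,P[0]-35:P[0]+35],(600,600),interpolation=cv2.INTER_CUBIC))
```

```text
t 28.65 pos [ 0.4806 -0.2862  0.2631] x [ 0. -0. -1.] yawz 13.35 F [-0.45 -0.11 -2.01] gap 0.0159 q [ 0.66  0.3  -0.27  1.72  0.09  1.13  2.17]
rv deg [-0.05  0.    0.01] dp cm(tool before turn) [12.956  0.175  0.044] after turn [12.956  0.174  0.044]
```

View pics/c30.png

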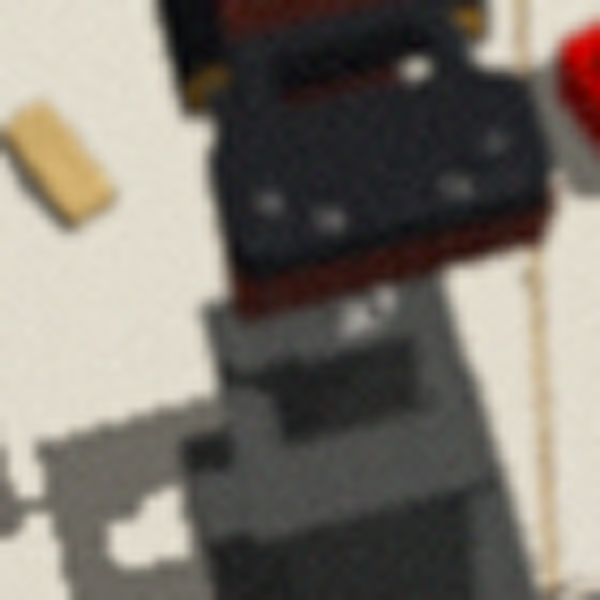

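Call:
{"api": "move_arm", "payload": {
  "commands": "0 0 0 0 0.17 0.04 0;0 0 0 1.5 0 0 0;0 0 0 1.5 0 0 0;0 0 0 0 0 0 0"
}}

```text
t: 29.2
eef_pos: [0.4794, -0.2836, 0.2309]
tcp_rot: [0.701, -0.082, 0.703, 0.083]
ft_force: [0.1, -0.3, -2.4]
finger_gap: 0.0161
```

Call:
{"api": "move_arm", "payload": {
  "commands": "0 0 0 1.5 0 0 0;0 0 0 1.5 0 0 0;0 0 0 1.5 0 0 0;0 0 0 0 0 0 0"
}}

```text
t: 29.7
eef_pos: [0.4796, -0.2836, 0.1862]
tcp_rot: [0.701, -0.082, 0.703, 0.083]
ft_force: [0.6, -0.1, -1.0]
finger_gap: 0.0157
```

Run:
```python
from h import *
st();plan((.4806,-.2844,.1335),np.radians(13.4))
```

```text
t 29.7 pos [ 0.4796 -0.2836  0.1862] x [-0.003  0.001 -1.   ] yawz 13.41 F [ 0.55 -0.09 -0.97] gap 0.0157 q [ 0.65  0.37 -0.26  1.81  0.11  0.97  2.15]
rv deg [ 0.01 -0.12 -0.11] dp cm(tool before turn) [ 5.272 -0.108  0.091] after turn [ 5.272 -0.098  0.08 ]
```

Call:
{"api": "move_arm", "payload": {
  "commands": "0 0 0 1.2 -0.1 0.1 0;0 0 0 1.2 0 0 0;0 0 0 1.2 0 0 0;0 0 0 0.8 0 0 0;0 0 0 0 0 0 0"
}}

```text
t: 30.32
eef_pos: [0.4813, -0.2846, 0.1431]
tcp_rot: [0.702, -0.082, 0.703, 0.083]
ft_force: [0.6, 0.8, -1.6]
finger_gap: 0.0158
```

Run:
```python
from h import *
st();plan((.4806,-.2844,.1335),np.radians(13.4))
```

```text
t 30.32 pos [ 0.4813 -0.2846  0.1431] x [-0.001  0.001 -1.   ] yawz 13.41 F [ 0.61  0.78 -1.64] gap 0.0158 q [ 0.65  0.43 -0.26  1.85  0.14  0.88  2.13]
rv deg [ 0.01 -0.05 -0.05] dp cm(tool before turn) [ 0.963  0.032 -0.061] after turn [ 0.963  0.033 -0.062]
```

Call:
{"api": "move_arm", "payload": {
  "commands": "0 0 0 0.4 0 -0.05 0;0 0 0 0.3 0 0 0;0 0 0 0.2 0 0 0;0 0 0 0 0 0 0"
}}

```text
t: 30.82
eef_pos: [0.4811, -0.2849, 0.1348]
tcp_rot: [0.702, -0.082, 0.702, 0.082]
ft_force: [-1.1, -0.5, -1.4]
finger_gap: 0.0158
```

Run:
```python
from h import *
st()
```

```text
t 30.82 pos [ 0.4811 -0.2849  0.1348] x [-0.  0. -1.] yawz 13.4 F [-1.1  -0.47 -1.42] gap 0.0158 q [ 0.65  0.44 -0.25  1.86  0.14  0.86  2.13]
```

Call:
{"api": "move_arm", "payload": {
  "commands": "0 0 0 0.15 0 0 0;0 0 0 0 0 0 0;0 0 0 0 0 0 30;0 0 0 0 0 0 60;0 0 0 0 0 0 100"
}}

```text
t: 31.45
eef_pos: [0.4812, -0.285, 0.1336]
tcp_rot: [0.702, -0.083, 0.702, 0.082]
ft_force: [-0.0, -0.4, -0.4]
finger_gap: 0.0428
```

Call:
{"api": "move_arm", "payload": {
  "commands": "0 0 0 0 0 0 100;0 0 0 0 0 0 100;0 0 0 0 0 0 100;0 0 0 0 0 0 100;0 0 0 0 0 0 100"
}}

```text
t: 32.08
eef_pos: [0.4812, -0.2849, 0.1334]
tcp_rot: [0.702, -0.083, 0.702, 0.083]
ft_force: [-0.2, 0.7, -0.3]
finger_gap: 0.0872
```

Run:
```python
from h import *
st()
```

```text
t 32.08 pos [ 0.4812 -0.2849  0.1334] x [ 0. -0. -1.] yawz 13.4 F [-0.23  0.75 -0.31] gap 0.0872 q [ 0.64  0.44 -0.25  1.86  0.14  0.86  2.13]
```

Call:
{"api": "move_arm", "payload": {
  "commands": "0 0 0 -2 0 0 100;0 0 0 -3 0 0 100;0 0 0 -4 0 0 100;0 0 0 -4 0 0 100;0 0 0 -4 0 0 100"
}}

```text
t: 32.7
eef_pos: [0.481, -0.2848, 0.3048]
tcp_rot: [0.702, -0.083, 0.702, 0.082]
ft_force: [0.1, -0.6, -0.0]
finger_gap: 0.0881
```

Call:
{"api": "move_arm", "payload": {
  "commands": "0 0 0 -3 0 0 100;0 0 0 0 0 0 100;0 0 0 0 0 0 100"
}}

```text
t: 33.08
eef_pos: [0.4807, -0.2847, 0.3325]
tcp_rot: [0.702, -0.082, 0.703, 0.083]
ft_force: [-0.3, 0.5, 0.3]
finger_gap: 0.0876
```

Run:
```python
from h import *
st()
d=snap("wrist","w13.png"); cv2.imwrite("pics/w13b.png",cv2.resize(d["image"],(768,576)))
d=snap("scene","s14.png"); cv2.imwrite("pics/s14b.png",cv2.resize(d["image"],(768,576)))
d=snap("top","t2.png"); cv2.imwrite("pics/c31.png",cv2.resize(d["image"][130:270,110:310],(800,560)))
```

```text
t 33.08 pos [ 0.4807 -0.2847  0.3325] x [-0.001  0.    -1.   ] yawz 13.4 F [-0.32  0.51  0.34] gap 0.0876 q [ 0.67  0.25 -0.27  1.62  0.07  1.28  2.19]
```

View pics/w13b.png

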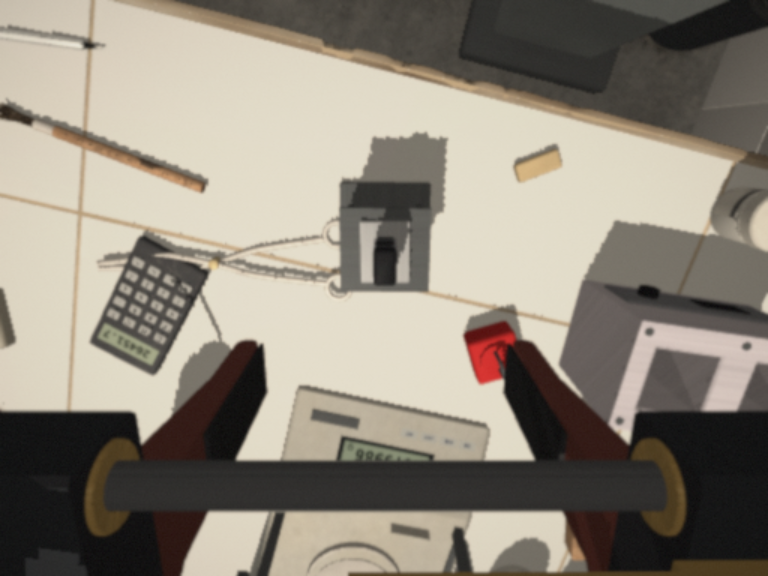

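View pics/s14b.png

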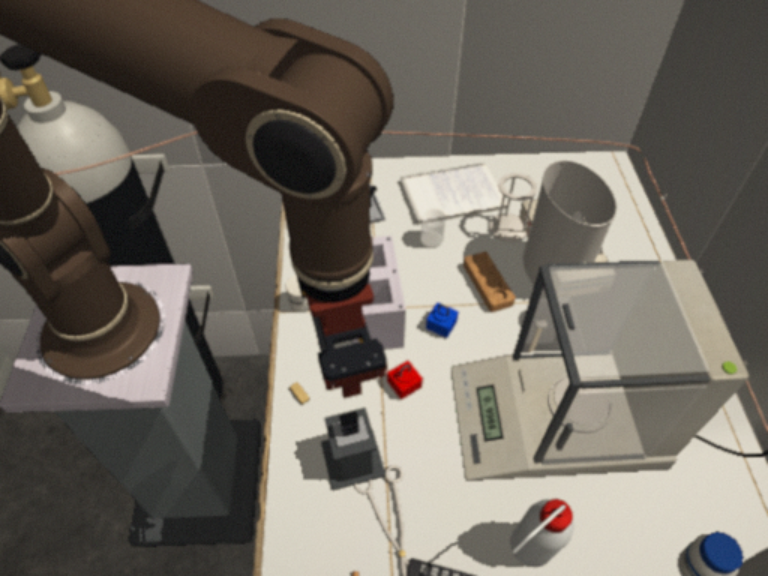

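View pics/c31.png

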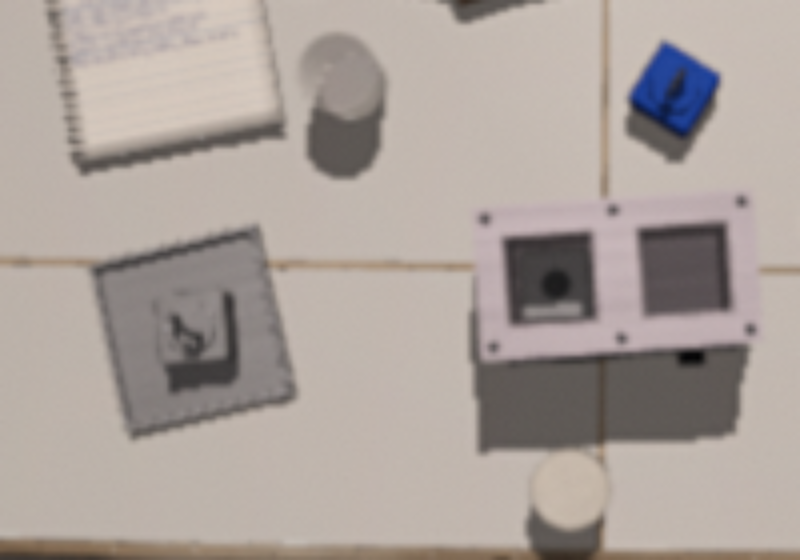

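Last views: the canister is upright in the tray (c31 (192,328)), the blank is in its bore (550,285), the other bore is empty, and the beaker and pot look untouched. The hook is back in the stand (wrist (385,255)). I'll do one numeric check, then hand in.

Run:
```python
from h import *
d=load("t2"); c=lambda u,v:(110+(u+.5)/4-.5,130+(v+.5)/4-.5)
X=np.mean([onz(d,c(*p),.04) for p in [(160,292),(225,290),(228,357),(163,366)]],0);print("can",X.round(3))
T=np.mean([onz(d,c(*p),.012) for p in [(93,268),(259,227),(296,397),(133,437)]],0);print("tray",T.round(3))
w=load("w13"); F=np.mean([onz(w,((u+.5)/1.5-.5,(v+.5)/1.5-.5),.109) for u,v in [(360,220),(411,220),(410,284),(359,283)]],0);print("flange",F.round(3))
st(); ctrl.job_done()
```

```text
can [0.493 0.296 0.04 ]
tray [0.489 0.302 0.012]
flange [ 0.482 -0.284  0.109]
t 33.23 pos [ 0.4806 -0.2847  0.332 ] x [-0.002  0.001 -1.   ] yawz 13.4 F [ 0.26  0.51 -0.84] gap 0.0877 q [ 0.67  0.25 -0.27  1.62  0.07  1.28  2.19]
the job is handed in; nothing more can be done
```

I took the hook from its stand, caught the eye square to the arch and drew the canister straight out of its bore. I set it down slowly in the tray, backed the nose out, hung the hook back and lifted clear. The job was handed in at about 33 s of the 72 s allowed. It gave no verdict, so the results below are my own checks.

- **Lift:** the downward force rose from about 1.3 to 4.1 N, which fits the canister's weight. It hung with its bottom about 33 mm above the block.
- **Canister:** it stands upright about 7 mm from the tray's centre, against the 30 mm allowed. My two tray-centre measurements disagreed by about 7 mm, so this distance could be off by that much.
- **Hook:** the flange is within about 1 mm of where it was measured at the start, and the handle looks upright. I did not measure its height after release.
- **Others:** the blank is still at the bottom of its bore. By eye in the pictures, the beaker, pot and the red and blue look-alikes had not moved. The fingers were never near the canister.

No check failed. One comparison made by eye briefly suggested the canister had moved slightly as the hook backed out. A second reference point and the final tray view showed it in place.

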